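# Hook and latch the pressing bar of a tofu press

### The arm

A 7-joint arm with a two-finger parallel gripper is mounted at the origin on the work surface. World frame = base frame: x ahead of the robot, y to its left, z up, the work surface at z = 0. Lengths are in mm, angles in rad, forces in N, time in s.
With the tool pointing down it reaches from about 425 to 975 mm from the base axis. Payload 16.7 kg.
Tool frame: the origin (TCP) lies between the finger pads; the fingertips stand 25 mm ahead of it and the grasp point (between the pads) lies 6 mm ahead of it; y points along the fingers, z is the direction in which the jaws open and shut, and the axes are right-handed (so a half turn about y gives the same grasp; the last joint's range is limited). The gripper opens to 85 mm and grips with 20 to 120 N. Pads are 22 mm wide; open, the fingers measure 114 mm over their backs; the gripper's body (76 mm by 85 mm) begins 54 mm behind the grasp point. The pads swing forward as they close: fully open they stand 13 mm farther back than shut.
Start: joints at [-1.351, 0.426, 0.074, 1.606, -0.034, 1.111, -0.067], TCP at [243.337, 629.573, 219.802] pointing down, gripper open.
Joint ranges: [-2.85, 2.85], [-0.5, 2.14], [-1.23, 1.37], [0.21, 2.46], [-1.02, 4.16], [0.16, 2.05], [-2.73, 2.73]. Speed limits (rad/s): [1.89, 1.89, 2.39, 2.39, 3.01, 3.01, 3.01].

### API

Orientations are given as a unit quaternion [w, x, y, z].
In Python, from rig import r gives the robot as it stands.
- The arm moves only by the tool step_arm, never from a script. Its argument "steps" is a list of rows, each a list of 3 entries, a list of its own where there are three numbers: the finger opening in mm, from 0 to 85.4, then the shift along the tool's x, y, z in units of 60 mm (1.0 is 60 mm), then the turn, a rotation vector about the tool's x, y, z in units of 6 degrees (1.0 is 6 degrees). In form: [[gripper, [x, y, z], [ax, ay, az]], ...]. A call has 1 to 12 rows; each row is the pose to reach, as a shift and turn from the pose commanded when the call began, along the tool's axes at that moment; what a row does not reach only later rows make up. A row lasts 1/8 s, in which the tool goes at most 62.5 mm and 10.7 degrees, less where a joint would pass 70% of its speed; a pose out of reach is approached as far as the arm can. A call with a gripper value outside its range is refused whole. The fingers move at their own pace and stop on an object; "squeeze" is the grip in N (left out, the last holds). Time passes only in rows, so rows that repeat a pose let the fingers close. It gives the time, the measured TCP pose, the force and the opening at its end, in the units of the state.
- r.get_obs(): the state, without advancing time (a new reading comes with each control period).
- r.capture(name): name is "side" or "top"; returns a dict with "color" (400x640x3 uint8, blue, green, red), "fx", "fy", "cx", "cy" (pixels), "eye" and "rotation" of the camera in the world. Camera axes: x right, y down, z forward; pixel columns grow to the right and rows downward; lengths in mm; the calibration is good to about 2 mm. A picture is of the moment at which its call begins. There is no depth.
- r.finish_job(): hands the job in, once; it reports no verdict.
The state is a dict: "clock": time; "q": joint angles; "qd": joint speeds; "effort": joint torques, N m; "tool_pos": TCP position; "tool_rot": TCP orientation; "contact_force": force on the tool from outside, world axes, zero at the start; "torque": the same for the moment, N m; "gripper_width": finger opening in mm.
Only numpy, scipy, OpenCV 4.12 (cv2) and the standard library are available. Lean on these libraries where they do the work, as an engineer would, in place of code of your own. Each camera call takes 0.05 s, during which the arm holds its last target.

### The job

Fit the loose steel pressing bar onto the tofu press: holding it by its black grip, tilt it grip-up so that the oblong eye goes over the T-shaped head of the post, lower it until it lies level under the head, pressing the sprung lid down, then push it along towards the post until its two ears sit fully home under the keepers, and let go. Work by feel and do not force it against the press, and leave the other kitchen things where they are.

Things in the scene. Friction and masses are not known exactly. Their poses are not given: they have to be found in the camera images.
- press: Steel tofu press, fixed. Origin on the worktop under the lid button; z up; x runs from the post (-x) to the keepers and grip end (+x). In mm: base plate x -145..85, y +-56, top z 12; mould box x +-48, y +-55, rim z 85. Latched, the bar lies level along x, bar x with press x, top at z 100, pushed up on head and lips by the lid; its grip centre then at x 113.5, z 117, its loop centre at x -127.
- post_slot (a point): Middle of the slot the T-post is clamped in, at z 100 (the head's underside), press x -98, y 0; axes as press. The post itself stands up to 11 mm either way of it along x (not measured: feel for it; it stays put). Round neck 10 mm thick; flat head 67 long in x, 12 wide in y, 5 thick, top at z 105. Under the head only the neck stands above the base plate.
- keepers (a point): Midway between the two keepers, at the lips' tips and underside (press x 66.5, y 0, z 100); axes as press. Each keeper is a steel hook at y +-18..30 mm: upright at x -16..-6 from here, lip from the upright to x 0, 5 thick. The 30 mm bar lies between them; the ears go down at +x of the tips, to below the lips, then are pushed to -x under the lips until they stop on the uprights.
- press_lid (a joint): Sprung lid with a black round button, 32 mm across, over the press origin, its top at z 107 mm when free. Reads how far it is pressed down (m): 0 free, 0.012 with the bar level and latched, 0.022 at its end stop. It pushes up with about 4 N free and 8 N at 12 mm.
- bar_grip (a point): Centre of the black grip of the loose pressing bar: 46 long, 24 wide, 34 high, standing on the top of the flat steel bar, 5 thick, 0.26 kg, 268 long. It starts flat on the worktop, this point 22 mm above it. x along the bar from eye to grip, y across, z up from its top. From here the ears are at x -53..-43 (out to y +-29; bar 30 wide there), the eye at x -235.5..-193.5.
- bar_loop (a point): Centre of the end loop, the strip 10 (x) by 34 by 5 mm that closes the eye; 240.5 mm from the grip centre along -x, 19.5 below it; axes as bar_grip. Eye 42 long, 18 wide: shorter than the T-head, so it passes only tilted grip-up by 35 to 40 degrees: loop down past the head's -x end, drawn to +x close under the head till it bears on the neck; then the eye's other end just clears the head.
- spatula: Bystander: wooden spatula 240 mm long lying across beyond the eye end of the bar; origin under it. Leave alone.
- ramekin: Bystander: small white bowl, 72 mm wide, 40 high; origin under its centre, beyond the post end of the press. Leave alone.
- jar: Bystander: glass jar 60 mm wide, 85 high; origin under its centre, beside the press. Leave alone.
- mug: Bystander: white mug 80 mm wide, 90 high; origin under its centre. Leave alone.
- tumbler: Bystander: glass tumbler 68 mm wide, 100 high; origin under its centre. Leave alone.
- mill: Bystander: turned wooden pepper mill 54 mm wide, 152 high; origin under its centre. Leave alone.
- bowl: Bystander: blue bowl 140 mm wide, 60 high; origin under its centre. Leave alone.

How it is judged:
By the outcome, as a careful person would: the job done as asked, in the order asked, and still so for the second after the job is handed in, with the robot touching nothing.
It also fails if it takes over 51 s, if anything falls off the work surface, if the arm or the gripper's body presses on something with over 40 N, if the wrist force passes 120 N, or if a joint passes its speed limit or range.

## Working session

There is one attempt and no reset: what is moved stays moved. The work goes in short steps, Python scripts to look and compute and a tool call to move; the robot and the scene stay as the last step left them, time stands still between calls to the robot, and variables do not carry over. Pictures are saved under pics/ and viewed, and the job is handed in when it is done.

Besides the shell and the picture viewer there is one more tool, called after "Call:" as name([rows], argument=value, ...), one row to a line, values as JSON. step_arm: Moves the arm, as the interface text tells. Its arguments: {"type":"object","properties":{"steps":{"type":"array","items":{"type":"array"}},"squeeze":{"type":"number"}},"required":["steps"]}

```bash
ls; mkdir -p pics; python3 - <<'E'
from rig import r
import cv2
print(r.get_obs())
for n in("side","top"):
    c=r.capture(n); cv2.imwrite(f"pics/{n}0.png",c["color"]); print({k:v for k,v in c.items() if k!="color"})
    import pickle; pickle.dump(c,open(f"{n}0.pkl","wb"))
E
```

```text
pics
{'clock': 0.0, 'q': array([-1.35150599,  0.42671491,  0.07380743,  1.606603  , -0.03413779,
        1.11079903, -0.06710036]), 'qd': array([-0.00153592,  0.00012757,  0.00093744,  0.00092024, -0.00071075,
       -0.0014276 ,  0.00218223]), 'effort': array([-2.37311193e-03, -9.49806690e+01,  3.75991032e+00, -4.63521338e+01,
        1.92585541e-02,  9.97990603e-03, -1.16180337e-05]), 'tool_pos': array([243.16808121, 629.22657147, 219.12246218]), 'tool_rot': array([-0.69467587,  0.69556153, -0.12972053,  0.12958463]), 'contact_force': array([ 0.14011274, -0.4895122 , -0.80726487]), 'torque': array([0.02826039, 0.02385406, 0.05345643]), 'gripper_width': 85.24388574184103}
{'fx': 430.4072531596541, 'fy': 430.4072531596541, 'cx': 323.19439507188156, 'cy': 196.03516662431224, 'eye': array([ 215.23191308, -950.03033206,  933.70945274]), 'rotation': array([-0.41446658,  0.88993118, -0.17495787,  0.07503131])}
{'fx': 381.2279593979685, 'fy': 381.2279593979685, 'cx': 330.8394028794656, 'cy': 196.34160987457435, 'eye': array([ 459.16905327,  -27.27880375, 1012.51048981]), 'rotation': array([ 0.04926838, -0.70282691,  0.70862157, -0.03824176])}
```

View pics/side0.png

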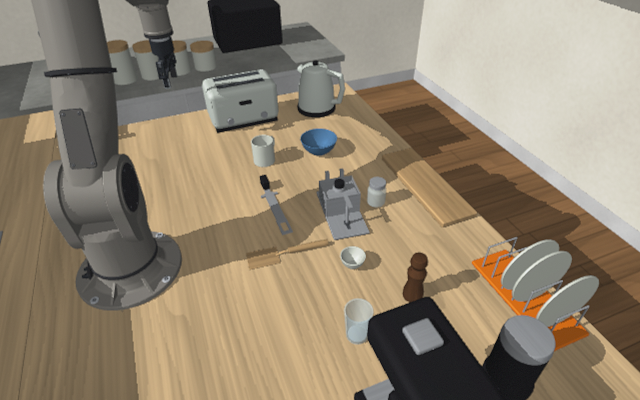

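View pics/top0.png

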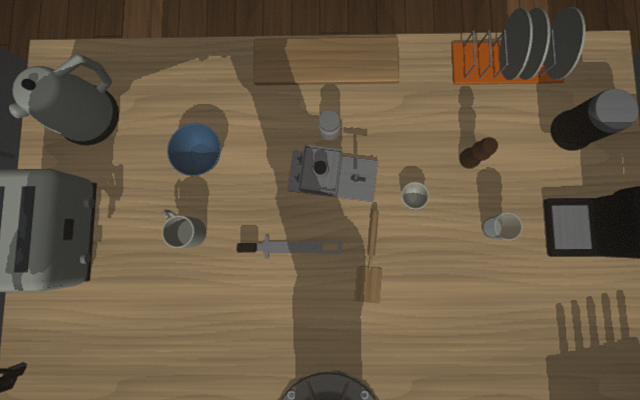

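The side view shows the bar from about (265,182) to (287,232) and the press around (343,200). In the top view the bar runs from (237,246) to (340,247), the lid button is at (320,167) and the T-head is near (357,178). I'll zoom in next.

```bash
cat > h.py <<'E'
import numpy as np, cv2, pickle
from scipy.spatial.transform import Rotation as R
def rot(q): return R.from_quat([q[1],q[2],q[3],q[0]]).as_matrix()
def ray(c,u,v):
    d=rot(c["rotation"])@np.array([(u-c["cx"])/c["fx"],(v-c["cy"])/c["fy"],1]); return c["eye"],d
def onz(c,u,v,z):
    e,d=ray(c,u,v); return e+d*(z-e[2])/d[2]
def proj(c,p):
    q=rot(c["rotation"]).T@(np.asarray(p,float)-c["eye"]); return np.array([c["fx"]*q[0]/q[2]+c["cx"],c["fy"]*q[1]/q[2]+c["cy"]])
def tri(c1,p1,c2,p2):
    A=[];b=[]
    M=np.zeros((3,3));y=np.zeros(3)
    for c,p in((c1,p1),(c2,p2)):
        e,d=ray(c,*p); d=d/np.linalg.norm(d); P=np.eye(3)-np.outer(d,d); M+=P;y+=P@e
    return np.linalg.solve(M,y)
E
python3 - <<'E'
from h import *
t=pickle.load(open("top0.pkl","rb"));s=pickle.load(open("side0.pkl","rb"))
for u,v in((320,200),(320,100),(420,200)): print(onz(t,u,v,0))
cv2.imwrite("pics/tc.png",cv2.resize(t["color"][130:270,225:385],None,fx=5,fy=4.28 and 5,interpolation=cv2.INTER_CUBIC)[:600] if 0 else cv2.resize(t["color"][140:260,225:385],None,fx=5,fy=5,interpolation=cv2.INTER_CUBIC))
cv2.imwrite("pics/sc.png",cv2.resize(s["color"][165:285,240:400],None,fx=5,fy=5,interpolation=cv2.INTER_CUBIC))
E
```

```text
[575.68270982  17.15224741   0.        ]
[853.9793146  16.1218985   0.       ]
[ 573.26874486 -249.34159275    0.        ]
```

View pics/tc.png

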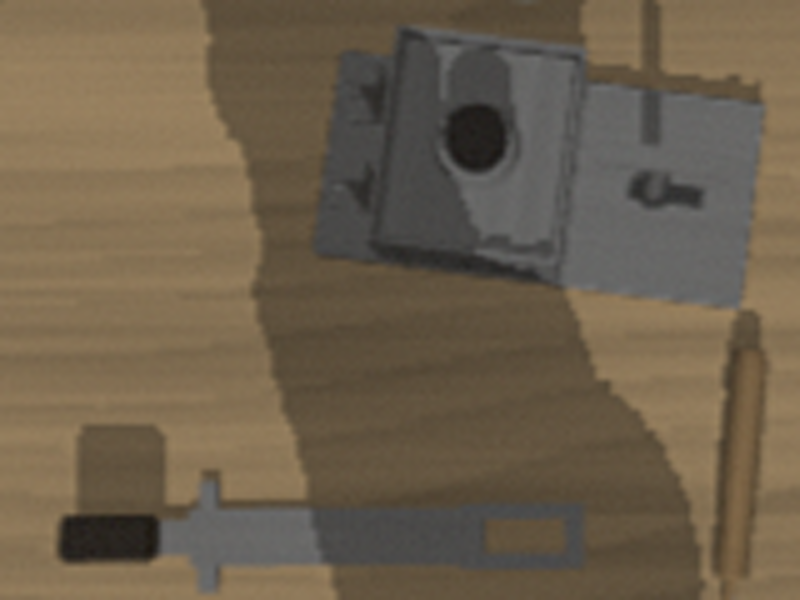

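View pics/sc.png

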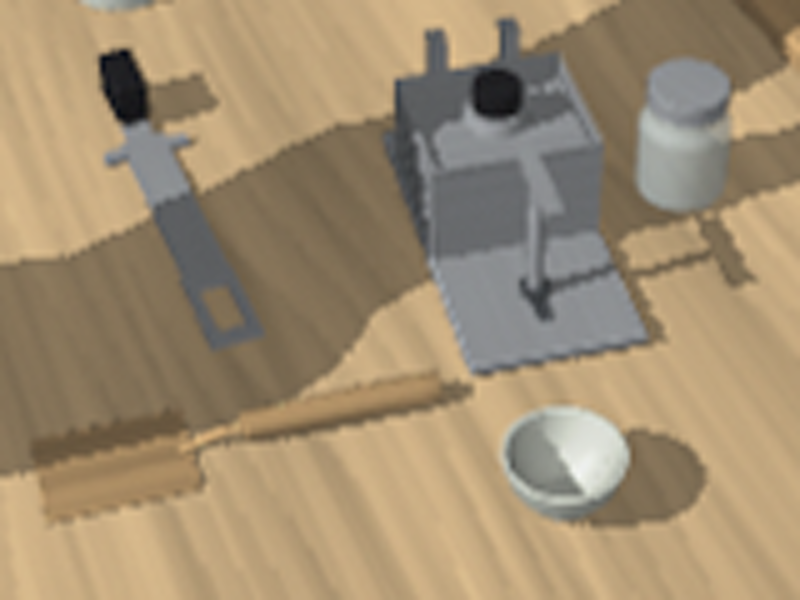

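```bash
python3 - <<'E'
from h import *
t=pickle.load(open("top0.pkl","rb"));s=pickle.load(open("side0.pkl","rb"))
for c,n,(v0,v1,u0,u1) in((t,"t",(148,208,285,385)),(s,"s",(165,240,310,375))):
    g=cv2.cvtColor(c["color"],cv2.COLOR_BGR2GRAY)[v0:v1,u0:u1]
    g=cv2.createCLAHE(4,(3,3)).apply(g)
    f=8
    cv2.imwrite(f"pics/{n}e.png",cv2.resize(g,None,fx=f,fy=f,interpolation=cv2.INTER_CUBIC))
E
```

```text
(no output)
```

View pics/te.png

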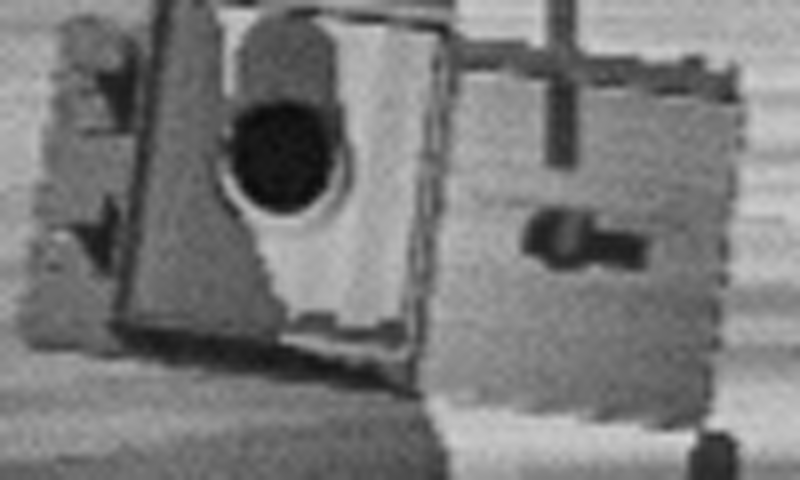

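View pics/se.png

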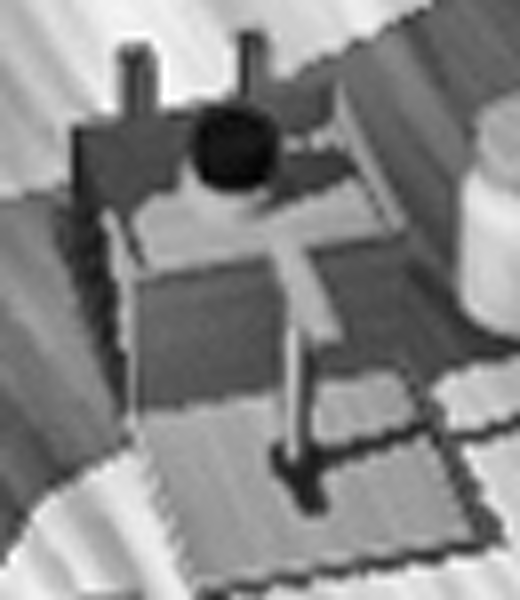

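```bash
cat > fit.py <<'E'
from h import *
from scipy.optimize import least_squares
t=pickle.load(open("top0.pkl","rb"));s=pickle.load(open("side0.pkl","rb"))
T=lambda x,y:(285+(x+.5)/8-.5,148+(y+.5)/8-.5)
S=lambda x,y:(310+(x+.5)/8-.5,165+(y+.5)/8-.5)
obs=[(t,T(283,157),(0,0,107)),(s,S(236,140),(0,0,107)),
(t,T(740,100),(-145,-56,12)),(t,T(708,425),(-145,56,6)),(t,T(20,345),(85,56,6)),(t,T(55,15),(85,-56,12)),
(t,T(118,325),(48,55,85)),(t,T(412,390),(-48,55,85)),(t,T(452,28),(-48,-55,85)),
(s,S(75,130),(48,55,85)),(s,S(132,280),(-48,55,85)),(s,S(402,230),(-48,-55,85)),(s,S(132,440),(-48,55,12)),(s,S(490,545),(-145,-56,6)),
]
def res(p,full=False):
    c,sn=np.cos(p[2]),np.sin(p[2]); out=[]
    for cam,uv,(x,y,z) in obs:
        out.append(proj(cam,(p[0]+c*x-sn*y,p[1]+sn*x+c*y,z))-np.array(uv))
    return np.ravel(out)
f=least_squares(res,[640,20,1.5],loss="soft_l1")
if __name__=="__main__":
    print(f.x); print(f.fun.reshape(-1,2).round(2))
def topress(P):
    c,sn=np.cos(f.x[2]),np.sin(f.x[2]); d=np.asarray(P)[:2]-f.x[:2]; return np.array([c*d[0]+sn*d[1],-sn*d[0]+c*d[1],P[2]])
if __name__=="__main__":
    print("head -x end side",topress(onz(s,*S(325,338),105)))
    print("head +x end side",topress(onz(s,*S(277,240),105)))
    print("neck foot top",topress(onz(t,*T(568,238),12)),"slot ends",topress(onz(t,*T(525,238),12)),topress(onz(t,*T(648,250),12)))
    print("neck foot side",topress(onz(s,*S(295,455),12)),"slot ends",topress(onz(s,*S(275,450),12)),topress(onz(s,*S(318,510),12)))
    # bar
    C=lambda x,y:(225+(x+.5)/5-.5,140+(y+.5)/5-.5)
    print("grip top corners/centre z39:",onz(t,*C(108,537),39))
    for p in((205,470),(208,592)): print("ear",onz(t,*C(*p),5))
    for p in((583,505),(583,567)): print("loop end corner",onz(t,*C(*p),5))
    print("eye ends",onz(t,*C(484,535),5),onz(t,*C(566,535),5))
    D=lambda x,y:(240+(x+.5)/5-.5,165+(y+.5)/5-.5)
    for p in((212,348),(262,332)): print("side loop end corner",onz(s,*D(*p),5))
    for p in((110,160),(188,140)): print("side ears",onz(s,*D(*p),5))
E
python3 fit.py
```

```text
[644.09659821  12.18564743   1.44568027]
[[ 0.05 -0.35]
 [-0.49 -1.49]
 [ 0.88 -0.47]
 [ 0.3   0.54]
 [ 0.48  0.62]
 [ 1.29  0.59]
 [-0.97  0.06]
 [ 1.01 -3.61]
 [ 1.12 -1.86]
 [-1.17 -0.89]
 [-0.53 -0.85]
 [ 0.2  -0.82]
 [-0.34 -3.2 ]
 [-1.45 -0.53]]
head -x end side [-124.59633659    1.47663779  105.        ]
head +x end side [-67.12407616   2.14884236 105.        ]
neck foot top [-90.92184126  -1.41857563  12.        ] slot ends [-76.73549596   0.22126259  12.        ] [-117.72789341   -0.45001485   12.        ]
neck foot side [-87.43603803  -0.90093233  12.        ] slot ends [-82.68077241   5.7463263   12.        ] [-118.76402243   -0.39538756   12.        ]
grip top corners/centre z39: [452.70017038 203.49774087  39.        ]
ear [487.16870995 160.89026504   5.        ]
ear [423.54890007 158.42621919   5.        ]
loop end corner [467.35584342 -38.33925914   5.        ]
loop end corner [435.1585899  -37.99894225   5.        ]
eye ends [452.11283168  13.7158578    5.        ] [451.80772621 -29.26993508   5.        ]
side loop end corner [434.03476799 -44.02202906   5.        ]
side loop end corner [466.47884207 -42.67322386   5.        ]
side ears [424.89985427 150.99245313   5.        ]
side ears [479.41619993 150.86776683   5.        ]
```

```bash
python3 - <<'E'
import re
s=open("fit.py").read()
s=s.replace("(t,T(412,390),(-48,55,85))","(t,T(412,390),(-48,55,12))").replace("(t,T(452,28)","(t,T(456,8)").replace("(s,S(132,440)","(s,S(132,414)")
open("fit.py","w").write(s)
E
python3 fit.py | head -20; python3 - <<'E'
from h import *
from rig import r
t=pickle.load(open("top0.pkl","rb"))
hsv=cv2.cvtColor(cv2.resize(t["color"],None,fx=4,fy=4,interpolation=cv2.INTER_CUBIC),cv2.COLOR_BGR2HSV).astype(int)
sat=hsv[...,1]
def edge(u):
    col=sat[232*4:262*4,int(u*4)]; m=np.where(col<70)[0]; return 232+(m.min()+.5)/4-.125-.375,232+(m.max()+.5)/4-.125-.375
P=[]
for u in list(range(272,317,3))+[337,338]:
    a,b=edge(u); p=onz(t,u,a,5);q=onz(t,u,b,5); P.append([(p[1]+q[1])/2,(p[0]+q[0])/2,p[0]-q[0]])
P=np.array(P);print(P.round(1)); k=np.polyfit(P[:,0],P[:,1],1);print(k,"x at grip",np.polyval(k,207))
print("yaw",np.pi/2-np.arctan(k[0]))
o=r.get_obs();print(rot(o["tool_rot"]).round(3))
E
```

```text
[644.89631765  12.39506316   1.44724666]
[[-0.04 -0.68]
 [-0.28 -1.59]
 [ 0.77 -0.85]
 [ 0.26  0.16]
 [ 0.43  0.38]
 [ 1.17  0.35]
 [-1.03 -0.23]
 [ 0.96 -0.26]
 [ 0.5   0.29]
 [-0.98 -0.97]
 [-0.28 -0.94]
 [ 0.42 -0.94]
 [-0.1  -0.04]
 [-1.18 -0.68]]
head -x end side [-124.9002441     2.43961794  105.        ]
head +x end side [-67.42700124   3.02179797 105.        ]
neck foot top [-91.2303251   -0.50833917  12.        ] slot ends [-77.04142858   1.10927575  12.        ] [-118.03482722    0.50220903   12.        ]
neck foot side [-8.77437153e+01  3.84337829e-03  1.20000000e+01] slot ends [-82.97804336   6.64364528  12.        ] [-119.07086941    0.55845923   12.        ]
grip top corners/centre z39: [452.70017038 203.49774087  39.        ]
[[143.5 452.   30.6]
 [135.6 452.   30.6]
 [127.8 452.6  31.9]
 [119.9 452.5  30.6]
 [112.  452.4  30.6]
 [104.1 452.4  30.6]
 [ 96.2 452.7  29.9]
 [ 88.3 452.   29.9]
 [ 80.4 451.9  29.9]
 [ 72.5 452.2  30.6]
 [ 64.6 452.1  30.6]
 [ 56.8 452.1  30.6]
 [ 48.9 452.   30.6]
 [ 41.  451.9  30.6]
 [ 33.1 451.9  30.5]
 [-27.2 451.5  34.4]
 [-29.8 451.8  35.1]]
[4.21125982e-03 4.51793675e+02] x at grip 452.6654056849759
yaw 1.5665850918710047
[[ 0.933 -0.     0.361]
 [-0.361 -0.001  0.933]
 [ 0.    -1.    -0.001]]
```

```bash
cat > k.py <<'E'
from h import *
import json,os
PR=dict(x=644.9,y=12.4,yaw=1.447)
if os.path.exists("press.json"): PR=json.load(open("press.json"))
q0=np.array([-0.69467587,0.69556153,-0.12972053,0.12958463])
def load():
    if os.path.exists("cmd.json"):
        d=json.load(open("cmd.json")); return np.array(d["p"]),np.array(d["R"])
    # start: exact pointing down
    z=np.array([0.361,0.9326,0]); z/=np.linalg.norm(z); y=np.array([0,0,-1.]); x=np.cross(y,z)
    return np.array([243.337,629.573,219.802]),np.column_stack([x,y,z])
def save(p,R_): json.dump(dict(p=list(p),R=np.asarray(R_).tolist()),open("cmd.json","w"))
def barR(yaw,tilt):  # columns bx,by,bz
    c,s=np.cos(yaw),np.sin(yaw);C,S=np.cos(tilt),np.sin(tilt)
    bx=np.array([c*C,s*C,S]);by=np.array([-s,c,0]);return np.column_stack([bx,by,np.cross(bx,by)])
def toolR(yaw,tilt):
    B=barR(yaw,tilt);return np.column_stack([-B[:,0],-B[:,2],-B[:,1]])
def rel(p,Rt):
    p0,R0=load(); return R0.T@(np.asarray(p)-p0)/60, R.from_matrix(R0.T@Rt).as_rotvec(degrees=True)/6
def applied(s,w):
    p0,R0=load(); p=p0+R0@(np.array(s)*60); Rn=R0@R.from_rotvec(np.array(w)*6,degrees=True).as_matrix(); save(p,Rn); return p,Rn
def check():
    from rig import r
    o=r.get_obs(); p,Rc=load(); Rm=rot(o["tool_rot"])
    print("t%.2f"%o["clock"],"cmd",p.round(1),"meas",o["tool_pos"].round(1),"doff_tool",(Rc.T@(o["tool_pos"]-p)).round(1),"drot deg",R.from_matrix(Rc.T@Rm).as_rotvec(degrees=True).round(2),"F",o["contact_force"].round(1),"T",o["torque"].round(2),"w %.1f"%o["gripper_width"])
    return o
def p2w(x,y,z):
    c,s=np.cos(PR["yaw"]),np.sin(PR["yaw"]); return np.array([PR["x"]+c*x-s*y,PR["y"]+s*x+c*y,z])
def w2p(P):
    c,s=np.cos(PR["yaw"]),np.sin(PR["yaw"]); d=np.asarray(P)[:2]-[PR["x"],PR["y"]]; return np.array([c*d[0]+s*d[1],-s*d[0]+c*d[1],P[2]])
E
python3 - <<'E'
from k import *
check()
for z in(120,34): print([a.round(3) for a in rel([452.7,207.3,z],toolR(1.5666,0))])
E
```

```text
t0.10 cmd [243.3 629.6 219.8] meas [243.2 629.2 219.2] doff_tool [ 0.   0.6 -0.4] drot deg [-0.07 -0.03 -0.01] F [-0.6  0.2  0.2] T [-0.06  0.03  0.03] w 85.2
[array([ 5.795,  1.663, -5.304]), array([ 0.   , 11.513,  0.   ])]
[array([ 5.795,  3.097, -5.304]), array([ 0.   , 11.513,  0.   ])]
```

Call:
step_arm([
  [85,[0.6,0.15,-0.55],[0,1.2,0]],
  [85,[1.3,0.3,-1.2],[0,2.6,0]],
  [85,[2.0,0.5,-1.85],[0,4.0,0]],
  [85,[2.7,0.7,-2.5],[0,5.4,0]],
  [85,[3.4,0.9,-3.1],[0,6.8,0]],
  [85,[4.1,1.1,-3.75],[0,8.2,0]],
  [85,[4.8,1.3,-4.4],[0,9.6,0]],
  [85,[5.3,1.5,-4.9],[0,10.7,0]],
  [85,[5.795,1.66,-5.304],[0,11.513,0]],
  [85,[5.795,1.66,-5.304],[0,11.513,0]],
  [85,[5.795,1.66,-5.304],[0,11.513,0]],
  [85,[5.795,1.66,-5.304],[0,11.513,0]],
])

```text
clock: 1.6
tool_pos: [452.5, 208.4, 120.3]
tool_rot: [0.5, -0.5, 0.5, -0.5]
contact_force: [0.1, 0.8, 0.3]
gripper_width: 84.8
```

```bash
python3 - <<'E'
from k import *
from rig import r
applied([5.795,1.66,-5.304],[0,11.513,0]); o=check()
print([a.round(3) for a in rel([452.7,207.3,34],toolR(1.5666,0))]); print(o["q"].round(2))
c=r.capture("top"); cv2.imwrite("pics/t1.png",cv2.resize(c["color"][140:280,200:360],None,fx=5,fy=4.2)); 
c=r.capture("side"); cv2.imwrite("pics/s1.png",cv2.resize(c["color"][100:250,200:360],None,fx=4,fy=4)) 
E
```

```text
t1.60 cmd [452.7 207.3 120.2] meas [452.5 208.4 120.3] doff_tool [-1.1 -0.1 -0.2] drot deg [-0.   -0.15  0.02] F [0.1 0.8 0.3] T [0.01 0.03 0.01] w 84.8
[array([-0.   ,  1.437, -0.   ]), array([0., 0., 0.])]
[-0.94  0.28  0.45  2.11 -0.17  0.78 -0.39]
```

View pics/s1.png

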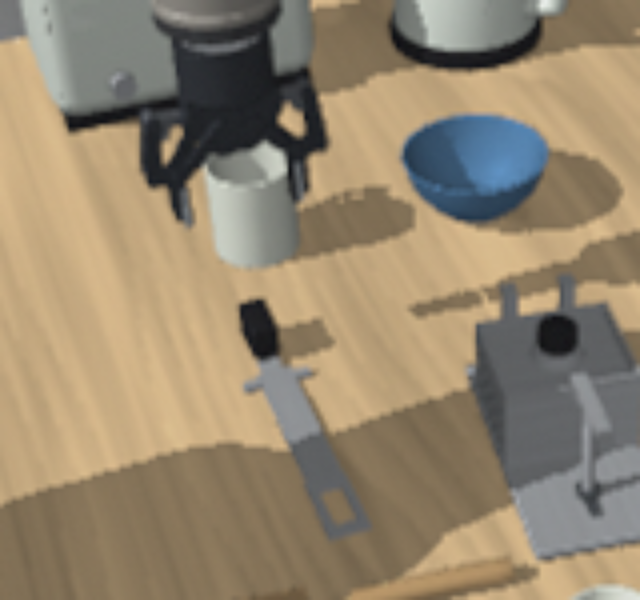

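View pics/t1.png

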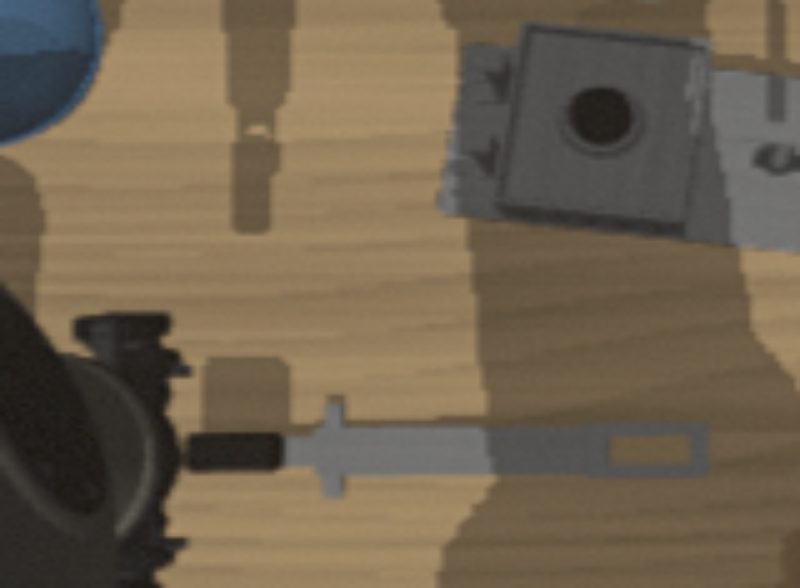

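```bash
python3 - <<'E'
from k import *
t=pickle.load(open("top0.pkl","rb"))
for p in([452.5,208.4,95],[452.5-50,208.4,95],[452.5+50,208.4,95],[452.5,208.4,39]):
    u,v=proj(t,p); print(((u-200)*5,(v-140)*4.2))
E
```

```text
(np.float64(193.16226281658516), np.float64(450.6399732759957))
(np.float64(190.77925100926848), np.float64(539.6937153050769))
(np.float64(195.51323935956617), np.float64(362.78339701722524))
(np.float64(221.3790712507341), np.float64(449.79164389025294))
```

```bash
python3 - <<'E'
from k import *
s=pickle.load(open("side0.pkl","rb"))
for z in (95,108):
  for x in(452.5-46,452.5+46):
   for y in (197,219):
    u,v=proj(s,[x,y,z]); print(z,x,y,((u-200)*4,(v-100)*4))
print([(np.array(proj(s,[452.7,207,z]))-[200,100])*4 for z in (5,39)])
E
```

```text
95 406.5 197 (np.float64(198.00552379272403), np.float64(274.6944928987309))
95 406.5 219 (np.float64(191.31827439012613), np.float64(260.0872655137907))
95 498.5 197 (np.float64(305.5662108684719), np.float64(249.16187421312793))
95 498.5 219 (np.float64(297.83735758096145), np.float64(235.08780305181722))
108 406.5 197 (np.float64(196.05884896358464), np.float64(261.8447430503953))
108 406.5 219 (np.float64(189.3535286705751), np.float64(247.2929609130756))
108 498.5 197 (np.float64(304.2863747937429), np.float64(236.39279664954609))
108 498.5 219 (np.float64(296.52648740445557), np.float64(222.3754095928822))
[array([259.89955623, 339.75677689]), array([255.95795717, 308.60100469])]
```

```bash
python3 - <<'E'
from k import *
from rig import r
c=r.capture("side"); o=r.get_obs(); print(o["tool_pos"])
im=c["color"].copy()
k=cv2.resize(im[90:200,220:300],None,fx=7,fy=5.4*7/5.4 if 0 else 5.45,interpolation=cv2.INTER_CUBIC)
for z,col in((95,(0,0,255)),(120,(0,255,0)),(145,(255,0,0))):
  for x in (410,452.5,495):
    u,v=proj(c,[x,208,z]); cv2.circle(k,(int((u-220+.5)*7),int((v-90+.5)*5.45)),3,col,-1)
cv2.imwrite("pics/s2.png",k)
E
```

```text
[452.68857519 208.09402252 120.35580706]
```

View pics/s2.png

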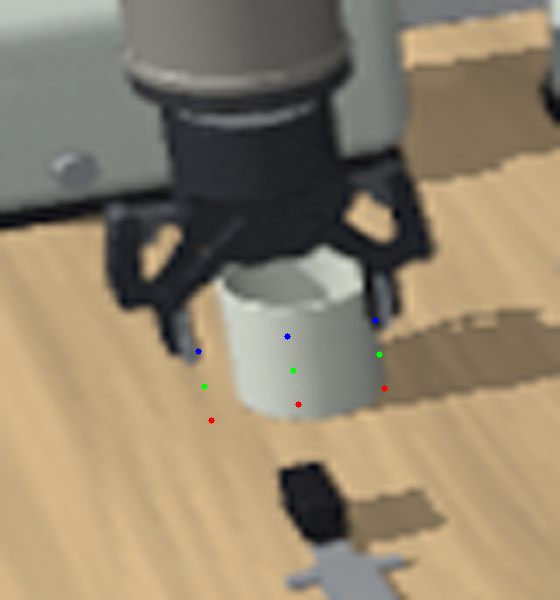

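```bash
python3 - <<'E'
from k import *
t=pickle.load(open("top0.pkl","rb"));s=pickle.load(open("side0.pkl","rb"))
print(tri(t,(237,269.8),s,(247.1,155.7)),tri(t,(237,228.1),s,(274.3,149.6)))
C=lambda x,y:(225+(x+.5)/5-.5,140+(y+.5)/5-.5)
D=lambda x,y:(240+(x+.5)/5-.5,165+(y+.5)/5-.5)
for a,b in(((583,505),(262,332)),((583,567),(212,348)),((205,470),(188,140)),((208,592),(110,160))): print(tri(t,C(*a),s,D(*b)))
E
cat > /dev/null; python3 - <<'E'
from rig import r
import cv2
c=r.capture("top"); cv2.imwrite("pics/t2.png",cv2.resize(c["color"][200:290,190:300],None,fx=6.5,fy=6.5,interpolation=cv2.INTER_CUBIC))
E
```

```text
[403.9902153  197.22073629 147.13496707] [496.45199627 200.45169658 144.17696583]
[467.5189531  -38.42068804   0.68077518]
[435.23130753 -38.11924973  -0.98809187]
[485.05864304 163.64352506  -6.35280198]
[424.85538752 159.19304545  -1.45292518]
```

View pics/t2.png

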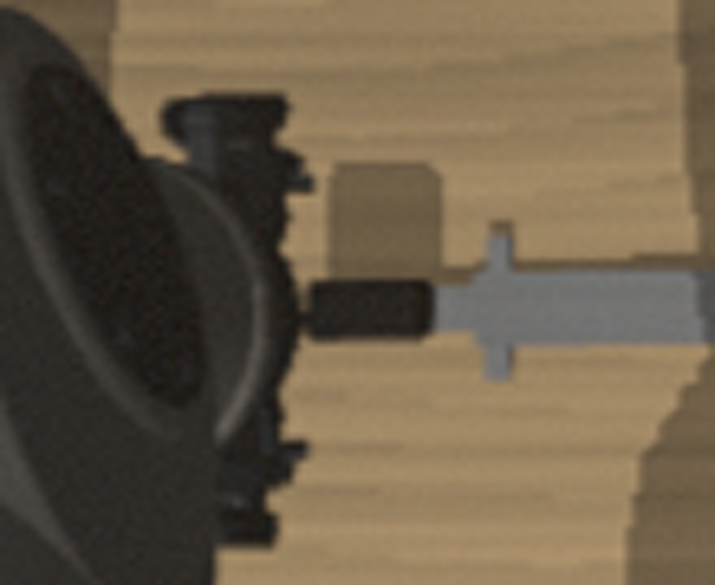

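Call:
step_arm([
  [85,[0,0.25,0],[0,0,0]],
  [85,[0,0.5,0],[0,0,0]],
  [85,[0,0.75,0],[0,0,0]],
  [85,[0,1.0,0],[0,0,0]],
  [85,[0,1.0,0],[0,0,0]],
  [85,[0,1.0,0],[0,0,0]],
])

```text
clock: 2.55
tool_pos: [453.1, 207.3, 60.3]
tool_rot: [-0.499, 0.499, -0.501, 0.501]
contact_force: [0.4, -0.6, -0.0]
gripper_width: 85.4
```

```bash
python3 - <<'E'
from k import *
from rig import r
applied([0,1,0],[0,0,0]); check()
c=r.capture("side")
k=cv2.resize(c["color"][110:220,220:300],None,fx=7,fy=5.45,interpolation=cv2.INTER_CUBIC)
cv2.imwrite("pics/s3.png",k)
E
```

```text
t2.55 cmd [452.7 207.3  60.2] meas [453.1 207.3  60.3] doff_tool [-0.  -0.1  0.4] drot deg [ 0.   -0.01 -0.01] F [ 0.4 -0.6 -0. ] T [ 0.03  0.03 -0.  ] w 85.4
```

View pics/s3.png

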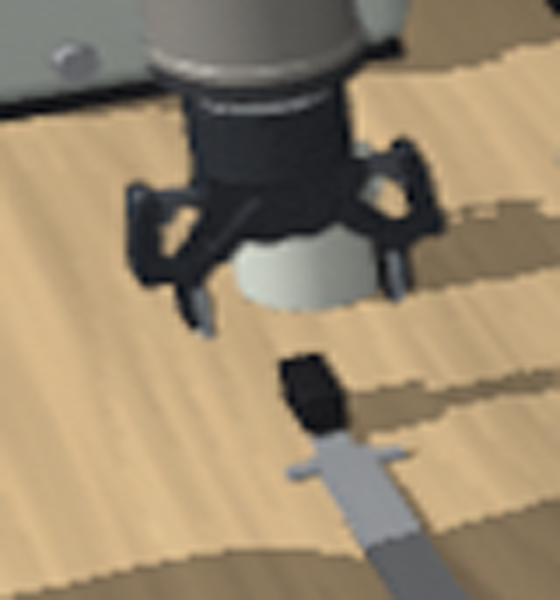

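Call:
step_arm([
  [30,[0,0,0],[0,0,0]],
  [30,[0,0,0],[0,0,0]],
  [30,[0,0,0],[0,0,0]],
  [30,[0,0,0],[0,0,0]],
  [30,[0,0,0],[0,0,0]],
])

```text
clock: 3.22
tool_pos: [452.9, 207.4, 60.2]
tool_rot: [0.499, -0.499, 0.501, -0.501]
contact_force: [-0.1, -0.5, 0.5]
gripper_width: 30.0
```

```bash
python3 - <<'E'
from k import *
from rig import r
check()
c=r.capture("side")
k=cv2.resize(c["color"][110:220,220:300],None,fx=7,fy=5.45,interpolation=cv2.INTER_CUBIC)
cv2.imwrite("pics/s4.png",k)
c=r.capture("top"); cv2.imwrite("pics/t4.png",cv2.resize(c["color"][200:290,190:300],None,fx=6.5,fy=6.5,interpolation=cv2.INTER_CUBIC))
E
```

```text
t3.23 cmd [452.7 207.3  60.2] meas [452.9 207.4  60.2] doff_tool [-0.1 -0.   0.2] drot deg [-0.   -0.03 -0.  ] F [-0.1 -0.5  0.5] T [ 0.02 -0.02  0.05] w 30.0
```

View pics/s4.png

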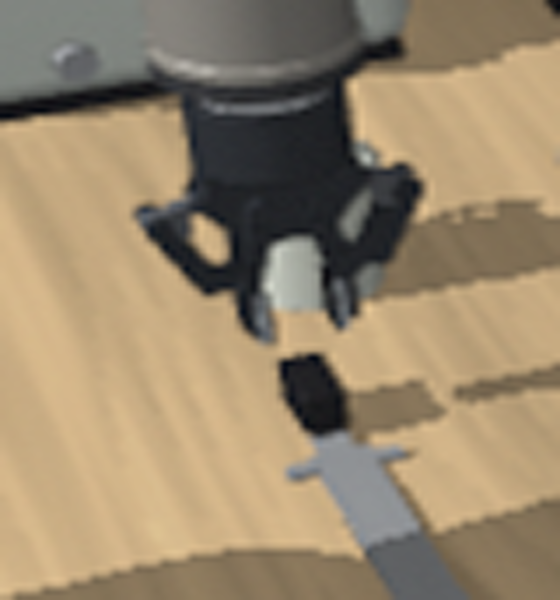

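View pics/t4.png

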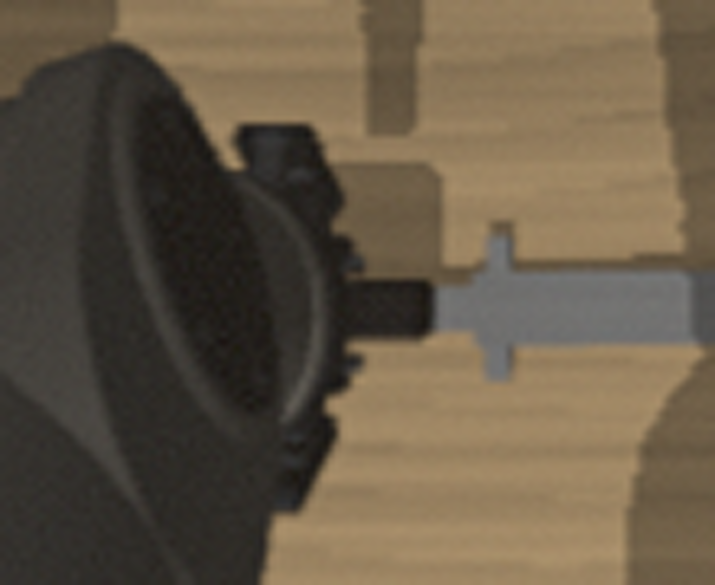

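```bash
python3 - <<'E'
from k import *
t=pickle.load(open("top0.pkl","rb"));s=pickle.load(open("side0.pkl","rb"))
print(tri(t,(244.9,256.2),s,(257.4,172.4)),tri(t,(244.9,240.3),s,(269,169.6)))
# grip corner: near-eye end top edge
G=lambda x,y:(190+x/6.5,200+y/6.5); H=lambda x,y:(220+x/7,110+y/5.45)
print("grip eye end", tri(t,G(433,310),s,H(330,430)), "outer top", tri(t,G(312,310),s,H(303,355)))
# project expected closed-tip positions
for z in(36,60): print(z,proj(t,[452.7,197,z]),proj(s,[452.7,197,z]))
E
```

```text
[430.75932155 198.4679418   71.60074801] [470.22008835 199.12880506  71.30437596]
grip eye end [452.00982253 183.61468537   5.06856468] outer top [452.89961986 224.93077556  34.85779006]
36 [249.01914789 246.97196954] [264.89014895 179.51136399]
60 [246.8080092  247.05232753] [264.18372474 173.87658678]
```

Call:
step_arm([
  [60,[0,0,0],[0,0,0]],
  [60,[0,0,0],[0,0,0]],
  [60,[0,0.15,0],[0,0,0]],
  [60,[0,0.3,0],[0,0,0]],
  [60,[0,0.43,0],[0,0,0]],
  [60,[0,0.43,0],[0,0,0]],
])

```text
clock: 4.08
tool_pos: [452.5, 207.0, 33.6]
tool_rot: [0.498, -0.5, 0.501, -0.501]
contact_force: [-0.4, -0.9, 0.6]
gripper_width: 59.8
```

```bash
python3 - <<'E'
from k import *
from rig import r
applied([0,.43,0],[0,0,0]); check()
c=r.capture("side")
k=cv2.resize(c["color"][110:220,220:300],None,fx=7,fy=5.45,interpolation=cv2.INTER_CUBIC)
cv2.imwrite("pics/s5.png",k)
E
```

```text
t4.08 cmd [452.7 207.3  34.4] meas [452.5 207.   33.6] doff_tool [ 0.3  0.8 -0.2] drot deg [-0.07 -0.01 -0.06] F [-0.4 -0.9  0.6] T [ 0.02 -0.03 -0.01] w 59.8
```

View pics/s5.png

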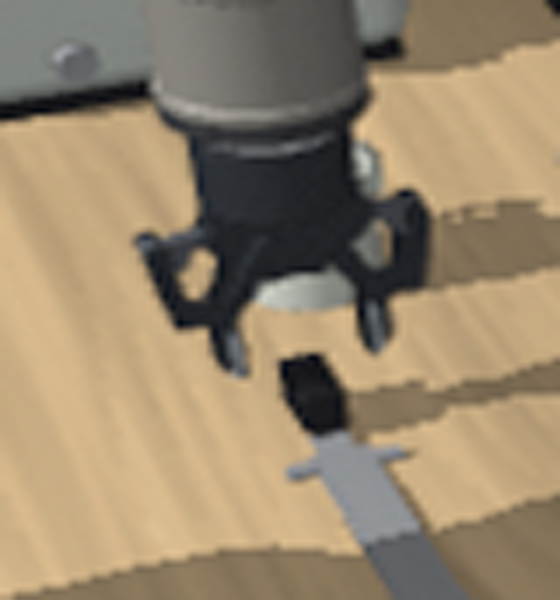

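```bash
python3 - <<'E'
from k import *
t=pickle.load(open("top0.pkl","rb"))
G=lambda x,y:(190+x/6.5,200+y/6.5)
a=onz(t,*G(387,163),0); print(a)
l=(a-np.array([464.7,207.3,39]))/39; print("light per mm",l)
b=onz(t,*G(390,133),0); print(b, "tip h if x=452.7+15..+25:", (b[0]-467.7)/l[0],(b[0]-477)/l[0],(b[0]-437)/l[0])
E
```

```text
[510.218165  205.0006988   0.       ]
light per mm [ 1.16713244 -0.05895644 -1.        ]
[522.48986625 204.0022667    0.        ] tip h if x=452.7+15..+25: 46.94400100955922 38.97575360713382 73.24778544552262
```

Call:
step_arm([
  [15,[0,0,0],[0,0,0]],
  [15,[0,0,0],[0,0,0]],
  [15,[0,0,0],[0,0,0]],
  [15,[0,0,0],[0,0,0]],
  [15,[0,0,0],[0,0,0]],
  [15,[0,0,0],[0,0,0]],
], squeeze=20)

```text
clock: 4.88
tool_pos: [452.9, 207.4, 34.4]
tool_rot: [0.499, -0.499, 0.501, -0.501]
contact_force: [-0.0, 0.3, -0.8]
gripper_width: 14.7
```

```bash
python3 - <<'E'
from k import *
from rig import r
check()
c=r.capture("side")
k=cv2.resize(c["color"][110:220,220:300],None,fx=7,fy=5.45,interpolation=cv2.INTER_CUBIC)
cv2.imwrite("pics/s6.png",k)
E
```

```text
t4.88 cmd [452.7 207.3  34.4] meas [452.9 207.4  34.4] doff_tool [-0.1 -0.   0.2] drot deg [-0.   -0.03 -0.  ] F [-0.   0.3 -0.8] T [-0.03 -0.01  0.02] w 14.7
```

View pics/s6.png

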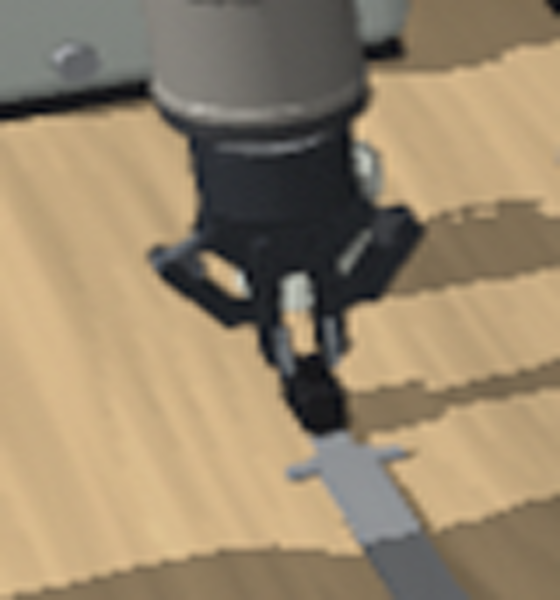

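Call:
step_arm([
  [60,[0,0,0],[0,0,0]],
  [60,[0,0,0],[0,0,0]],
  [60,[0,0,0],[0,0,0]],
  [60,[0,0,0],[0,0,0]],
  [60,[0,0.1,0],[0,0,0]],
  [60,[0,0.2,0],[0,0,0]],
  [60,[0,0.3,0],[0,0,0]],
  [60,[0,0.4,0],[0,0,0]],
  [60,[0,0.4,0],[0,0,0]],
])

```text
clock: 6.05
tool_pos: [452.6, 207.1, 9.9]
tool_rot: [0.499, -0.499, 0.501, -0.501]
contact_force: [0.3, 0.3, 0.9]
gripper_width: 59.9
```

```bash
python3 - <<'E'
from k import *
from rig import r
applied([0,.4,0],[0,0,0]);check()
c=r.capture("side")
k=cv2.resize(c["color"][110:220,220:300],None,fx=7,fy=5.45,interpolation=cv2.INTER_CUBIC)
cv2.imwrite("pics/s7.png",k)
c=r.capture("top"); cv2.imwrite("pics/t7.png",cv2.resize(c["color"][200:290,190:300],None,fx=6.5,fy=6.5,interpolation=cv2.INTER_CUBIC))
E
```

```text
t6.05 cmd [452.7 207.3  10.4] meas [452.6 207.1   9.9] doff_tool [ 0.1  0.5 -0.1] drot deg [-0.05 -0.02 -0.04] F [0.3 0.3 0.9] T [ 0.01  0.02 -0.02] w 59.9
```

View pics/s7.png

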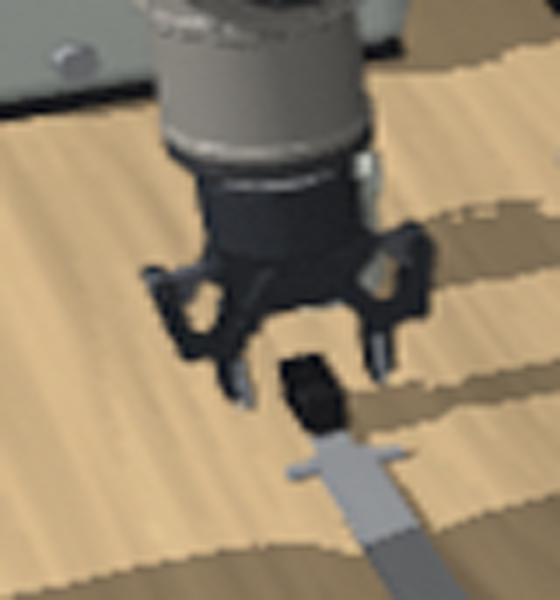

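View pics/t7.png

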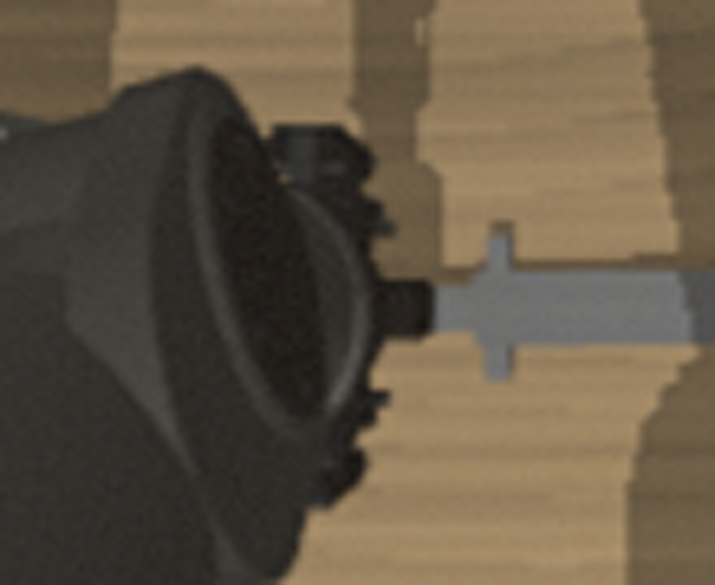

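Call:
step_arm([
  [60,[0,0.08,0],[0,0,0]],
  [60,[0,0.16,0],[0,0,0]],
  [60,[0,0.23,0],[0,0,0]],
  [60,[0,0.23,0],[0,0,0]],
])

```text
clock: 6.65
tool_pos: [452.7, 207.2, -3.8]
tool_rot: [0.499, -0.499, 0.501, -0.501]
contact_force: [0.2, -0.4, 0.3]
gripper_width: 59.9
```

```bash
python3 - <<'E'
from k import *
from rig import r
applied([0,.23,0],[0,0,0]);check()
c=r.capture("side")
k=cv2.resize(c["color"][130:220,230:295],None,fx=8,fy=6.6,interpolation=cv2.INTER_CUBIC)
cv2.imwrite("pics/s8.png",k)
E
```

```text
t6.65 cmd [452.7 207.3  -3.4] meas [452.7 207.2  -3.8] doff_tool [ 0.1  0.4 -0. ] drot deg [-0.03 -0.02 -0.03] F [ 0.2 -0.4  0.3] T [ 0.01 -0.02  0.03] w 59.9
```

View pics/s8.png

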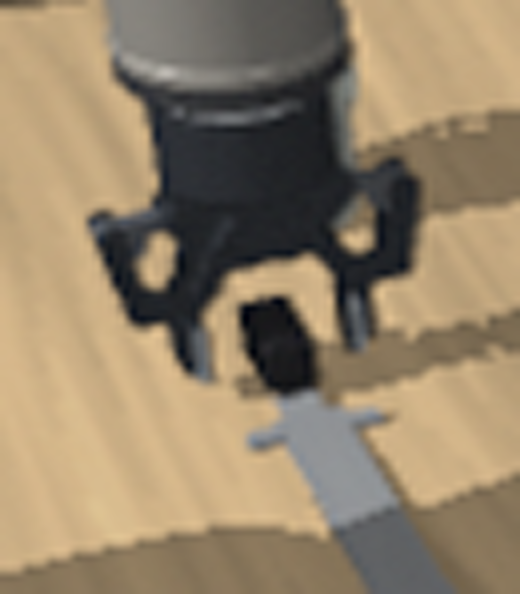

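Call:
step_arm([
  [10,[0,0,0],[0,0,0]],
  [10,[0,0,0],[0,0,0]],
  [10,[0,0,0],[0,0,0]],
  [10,[0,0,0],[0,0,0]],
  [10,[0,0,0],[0,0,0]],
  [10,[0,0,0],[0,0,0]],
], squeeze=90)

```text
clock: 7.45
tool_pos: [453.1, 207.5, -3.0]
tool_rot: [-0.499, 0.499, -0.501, 0.501]
contact_force: [-0.8, -1.2, 7.5]
gripper_width: 22.9
```

```bash
python3 - <<'E'
from k import *
check()
E
```

```text
t7.45 cmd [452.7 207.3  -3.4] meas [453.1 207.5  -3. ] doff_tool [-0.2 -0.4  0.4] drot deg [ 0.02 -0.03  0.02] F [-0.8 -1.2  7.5] T [-0.19  0.19  0.12] w 22.9
```

```bash
python3 - <<'E'
from k import *
p0,R0=load()
for f in (.25,.5,.75,1):
    s,w=rel([452.7,207.3,-3.4+250*f],toolR(1.5666-.12*f,np.radians(37*f))); print(s.round(2),w.round(2))
E
```

```text
[-0.   -1.04 -0.  ] [0.02 0.29 1.54]
[-0.   -2.08 -0.  ] [0.09 0.57 3.08]
[-0.   -3.12 -0.  ] [0.21 0.84 4.62]
[-0.   -4.17 -0.  ] [0.37 1.11 6.16]
```

Call:
step_arm([
  [10,[0,-0.1,0],[0,0,0]],
  [10,[0,-0.25,0],[0,0,0]],
  [10,[0,-0.5,0],[0,0,0]],
  [10,[0,-0.5,0],[0,0,0]],
])

```text
clock: 7.95
tool_pos: [453.6, 207.9, 28.0]
tool_rot: [-0.5, 0.498, -0.501, 0.501]
contact_force: [0.0, 0.2, -2.0]
gripper_width: 23.0
```

```bash
python3 - <<'E'
from k import *
from rig import r
applied([0,-.5,0],[0,0,0]);o=check();print(o["q"].round(2))
for f in (.25,.5,.75,1):
    s,w=rel([452.7,207.3,-3.4+30+220*f],toolR(1.5666-.12*f,np.radians(37*f))); print(s.round(2),w.round(2))
c=r.capture("side")
k=cv2.resize(c["color"][130:240,220:310],None,fx=7,fy=5.4,interpolation=cv2.INTER_CUBIC)
cv2.imwrite("pics/s9.png",k)
E
```

```text
t7.95 cmd [452.7 207.3  26.6] meas [453.6 207.9  28. ] doff_tool [-0.7 -1.4  0.9] drot deg [ 0.1  -0.03  0.08] F [ 0.   0.2 -2. ] T [ 0.19  0.01 -0.02] w 23.0
[-0.87  0.44  0.37  2.16 -0.29  0.58 -0.29]
[-0.   -0.92 -0.  ] [0.02 0.29 1.54]
[-0.   -1.83 -0.  ] [0.09 0.57 3.08]
[-0.   -2.75 -0.  ] [0.21 0.84 4.62]
[-0.   -3.67 -0.  ] [0.37 1.11 6.16]
```

View pics/s9.png

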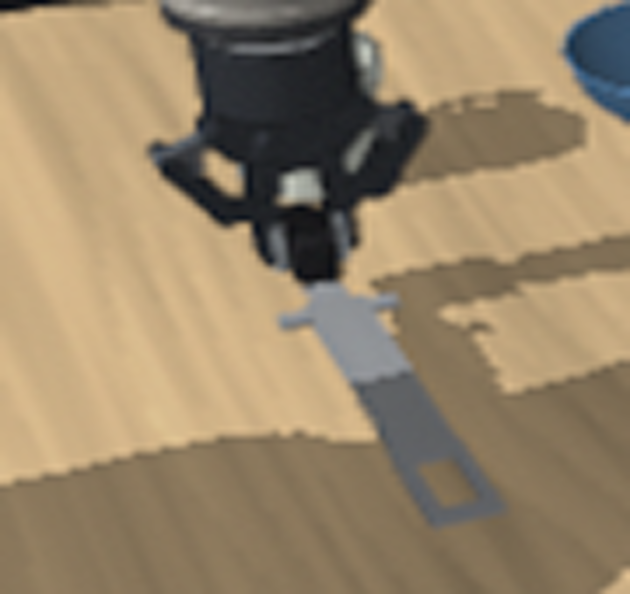

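Call:
step_arm([
  [10,[0,-0.45,0],[0.0,0.15,0.75]],
  [10,[0,-0.92,0],[0.02,0.29,1.54]],
  [10,[0,-1.4,0],[0.05,0.43,2.3]],
  [10,[0,-1.83,0],[0.09,0.57,3.08]],
  [10,[0,-2.3,0],[0.15,0.7,3.85]],
  [10,[0,-2.75,0],[0.21,0.84,4.62]],
  [10,[0,-3.2,0],[0.29,0.98,5.4]],
  [10,[0,-3.67,0],[0.37,1.11,6.16]],
  [10,[0,-3.67,0],[0.37,1.11,6.16]],
  [10,[0,-3.67,0],[0.37,1.11,6.16]],
])

```text
clock: 9.25
tool_pos: [452.6, 207.4, 245.8]
tool_rot: [0.612, -0.277, 0.651, -0.354]
contact_force: [-0.1, 0.5, -2.2]
gripper_width: 22.8
```

```bash
python3 - <<'E'
from k import *
from rig import r
applied([0,-3.67,0],[.37,1.11,6.16]);o=check();print(o["q"].round(2))
c=r.capture("side"); pickle.dump(c,open("side1.pkl","wb"))
cv2.imwrite("pics/s10.png",cv2.resize(c["color"][80:240,200:380],None,fx=4.4,fy=3.7,interpolation=cv2.INTER_CUBIC))
c=r.capture("top"); pickle.dump(c,open("top1.pkl","wb"))
cv2.imwrite("pics/t10.png",cv2.resize(c["color"][140:290,190:390],None,fx=4,fy=4,interpolation=cv2.INTER_CUBIC))
E
```

```text
t9.25 cmd [452.7 207.3 246.8] meas [452.6 207.4 245.8] doff_tool [ 0.5  0.9 -0.2] drot deg [-0.07 -0.03 -0.12] F [-0.1  0.5 -2.2] T [-0.73  0.14 -0.02] w 22.8
[-0.43  0.06  0.29  2.2  -0.86  0.91  0.29]
```

View pics/s10.png

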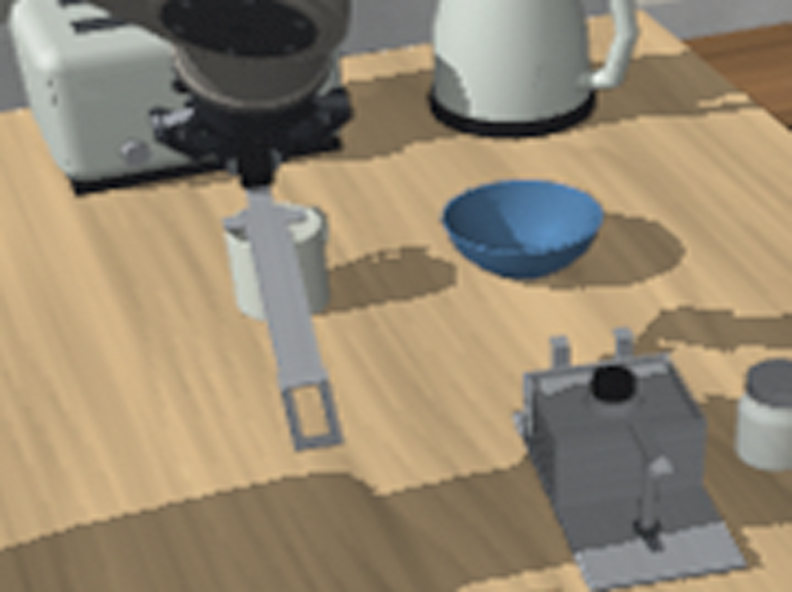

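View pics/t10.png

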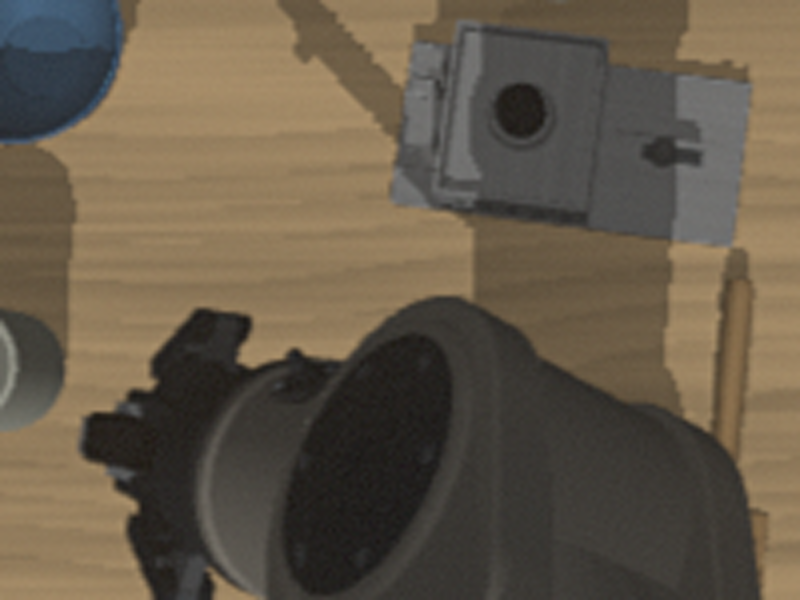

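```bash
cat >> k.py <<'E'
def barpts(p,Rt,hyp="A",off=25.4):
    B=np.column_stack([-Rt[:,0],-Rt[:,2],-Rt[:,1]])
    G=p+B[:,2]*off if hyp=="A" else p+B[:,2]*(-6)+np.array([0,0,off+6])
    return G,B
def pt(G,B,x,y=0,z=0): return G+B@np.array([x,y,z],float)
E
python3 - <<'E'
from k import *
c=pickle.load(open("side1.pkl","rb"))
p,Rt=load()
F=lambda x,y:((x+.5)/4.4-.5+200,(y+.5)/3.7-.5+80)
print("obs end L,R",F(297,450),F(342,441),"eye bottom",F(302,438),F(329,432),"eye top",F(287,383),F(317,378),"ears",F(224,220),F(307,215))
for h in "AB":
    G,B=barpts(p,Rt,h); print(h,G.round(1))
    for n,a in(("end+y",(-245.5,17,-17)),("end-y",(-245.5,-17,-17)),("eyeb+y",(-235.5,9,-17)),("eyeb-y",(-235.5,-9,-17)),("eyet",(-193.5,9,-17)),("eyet-",(-193.5,-9,-17)),("ear+",(-48,29,-17)),("ear-",(-48,-29,-17))): print(n,proj(c,pt(G,B,*a)).round(1))
E
```

```text
obs end L,R (267.1136363636364, 201.25675675675677) (277.34090909090907, 198.82432432432432) eye bottom (268.25, 198.0135135135135) (274.3863636363636, 196.39189189189187) eye top (264.84090909090907, 183.14864864864865) (271.6590909090909, 181.7972972972973) ears (250.52272727272725, 139.09459459459458) (269.3863636363636, 137.74324324324323)
A [450.8 192.1 267.1]
end+y [266.4 200.2]
end-y [277.8 198.2]
eyeb+y [268.5 196.5]
eyeb-y [274.5 195.5]
eyet [265.9 183.1]
eyet- [271.9 182.1]
ear+ [250.6 138.7]
ear- [269.5 135.9]
B [453.2 210.9 273.4]
end+y [265.2 194.6]
end-y [276.5 192.7]
eyeb+y [267.3 191. ]
eyeb-y [273.2 190. ]
eyet [264.7 177.7]
eyet- [270.6 176.7]
ear+ [249.5 133.8]
ear- [268.3 131. ]
```

```bash
python3 - <<'E'
from k import *
s=pickle.load(open("side0.pkl","rb"));t=pickle.load(open("top0.pkl","rb"))
for uv in((350.2,206.9),(350,208)): print(w2p(onz(s,uv[0],uv[1]-1,105)))
# predicted head outline px in both views for xp=-91
for xp in(-91,):
  for n,c in(("s",s),("t",t)):
    print(n,[proj(c,p2w(x,y,105)).round(1).tolist() for x,y in((xp-33.5,6),(xp-33.5,-6),(xp+33.5,6),(xp+33.5,-6))])
T=p2w(-132,0,135)
Rt=toolR(PR["yaw"],np.radians(37)); B=barR(PR["yaw"],np.radians(37))
G=T+B@np.array([235.5,0,17]); p=G-25.4*B[:,2]
print("G",w2p(G),"tcp",p); s_,w=rel(p,Rt); print(s_.round(3),w.round(3))
E
python3 - <<'E'
import cv2,pickle
c=pickle.load(open("side1.pkl","rb"))["color"][190:240,325:365]
cv2.imwrite("pics/hd.png",cv2.resize(c,None,fx=14,fy=12,interpolation=cv2.INTER_CUBIC))
E
```

```text
[-121.11388828    1.17172157  105.        ]
[-125.53949606    3.18092651  105.        ]
s [[349.0, 206.9], [352.9, 206.2], [342.3, 192.7], [346.1, 192.0]]
t [[370.9, 174.8], [371.4, 170.0], [343.2, 171.7], [343.8, 166.9]]
G [4.58478072e+01 5.77315973e-14 2.90304242e+02] tcp [652.44883717  73.06605199 270.01889967]
[ 1.209 -1.396  3.581] [-0.003 -0.007 -0.001]
```

View pics/hd.png

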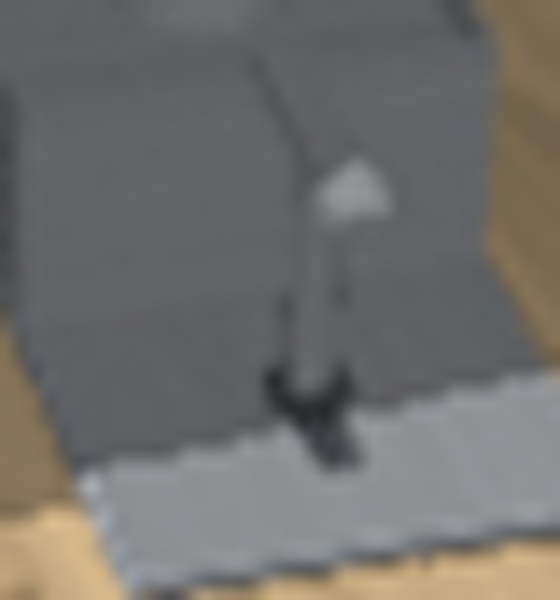

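```bash
python3 - <<'E'
from k import *
t=pickle.load(open("top0.pkl","rb"));s=pickle.load(open("side0.pkl","rb"))
big=cv2.resize(t["color"],None,fx=4,fy=4,interpolation=cv2.INTER_CUBIC)
sat=cv2.cvtColor(big,cv2.COLOR_BGR2HSV)[...,1].astype(int)
lo=[];hi=[]
for u in np.arange(345,372,1.0):
    col=sat[150*4:212*4,int(u*4+1.5)]; m=np.where(col<60)[0]
    # largest run
    runs=np.split(m,np.where(np.diff(m)>2)[0]+1); rr=max(runs,key=len)
    v0=150+(rr[0]+.5)/4-.5; v1=150+(rr[-1]+.5)/4-.5
    hi.append(onz(t,u,v0,12)[:2]); lo.append(onz(t,u,v1,6)[:2])
for n,e in(("hi",hi),("lo",lo)):
    e=np.array(e); k=np.polyfit(e[:,1],e[:,0],1); rs=e[:,0]-np.polyval(k,e[:,1]); print(n,k,rs.std().round(2),"yaw",np.pi/2-np.arctan(k[0]), "press y mean",np.mean([w2p([*q,0])[1] for q in e]).round(2))
ri=[]
for v in np.arange(165,197,1.0):
    row=sat[int(v*4+1.5),340*4:400*4]; m=np.where(row<60)[0]; runs=np.split(m,np.where(np.diff(m)>2)[0]+1); rr=max(runs,key=len)
    ri.append(onz(t,340+(rr[-1]+.5)/4-.5,v,12)[:2])
e=np.array(ri);k=np.polyfit(e[:,0],e[:,1],1);print("right",k,"yaw",np.pi/2+np.arctan(k[0]),"press x",np.mean([w2p([*q,0])[0] for q in e]).round(2))
print("neck foot pred",proj(s,p2w(-89,0,12)),"button",proj(s,p2w(0,0,107)),proj(t,p2w(0,0,107)))
d=cv2.cvtColor(t["color"],cv2.COLOR_BGR2GRAY)
m=(d[155:182,305:335]<38); v,u=np.nonzero(m); print("button top px",u.mean()+305,v.mean()+155,len(u))
d=cv2.cvtColor(s["color"],cv2.COLOR_BGR2GRAY)
m=(d[170:200,325:355]<45); v,u=np.nonzero(m); print("button side px",u.mean()+325,v.mean()+170,len(u))
print("pred btn mid z100",proj(s,p2w(0,0,102)))
E
```

```text
hi [1.41388444e-01 6.99748617e+02] 0.29 yaw 1.430338891784057 press y mean -54.52
lo [1.32835605e-01 5.86568408e+02] 0.23 yaw 1.4387338604596303 press y mean 57.05
right [ -0.14127868 -41.54468329] yaw 1.4304465088203469 press x -143.61
neck foot pred [346.55256255 221.70699719] button [338.78491368 180.47464388] [319.89876411 166.50862522]
button top px 319.9145299145299 166.88888888888889 117
button side px 338.94444444444446 183.26388888888889 72
pred btn mid z100 [338.76583743 181.73805656]
```

```bash
python3 - <<'E'
from k import *
json.dump(dict(x=644.8,y=13.0,yaw=1.4325),open("press.json","w"))
E
cat >> k.py <<'E'
def poseT(x,y,z,tilt,dyaw=0,bx=-235.5,bz=-17):
    "tool pose for bar point (bx,0,bz) [default: loop's top inner corner T] at press x,y,z"
    th=np.radians(tilt); P=p2w(x,y,z); B=barR(PR["yaw"]+dyaw,th); G=P+B@np.array([-bx,0,-bz]); return G-25.4*B[:,2],toolR(PR["yaw"]+dyaw,th)
def showbar(p=None,Rt=None):
    from rig import r
    if p is None:
        o=r.get_obs(); p,Rt=o["tool_pos"],rot(o["tool_rot"])
    G,B=barpts(p,Rt)
    for n,a in(("G",(0,0,0)),("T",(-235.5,0,-17)),("Bc",(-235.5,0,-22)),("eyeEnd_bot",(-193.5,0,-22)),("ear in bot",(-53,0,-22)),("ear top",(-53,0,-17))): print(n,w2p(pt(G,B,*a)).round(1))
    print("tilt",np.degrees(np.arcsin(B[2,0])).round(2),"yaw rel",np.degrees(np.arctan2(B[1,0],B[0,0])-PR["yaw"]).round(2),"roll",np.degrees(np.arcsin(B[2,1])).round(2))
E
python3 - <<'E'
from k import *
s,w=rel(*poseT(-132,0,135,37)); print(s.round(3),w.round(3)); showbar()
E
```

```text
[ 1.201 -1.391  3.593] [ 0.08   0.104 -0.001]
G [151.2 217.1 266.1]
T [-26.9 214.6 111.1]
Bc [-23.9 214.6 107.1]
eyeEnd_bot [  9.7 215.1 132.3]
ear in bot [122.  216.7 216.7]
ear top [119.  216.7 220.7]
tilt 36.9 yaw rel 0.84 roll 0.07
```

Call:
step_arm([
  [10,[0.1,-0.2,0.2],[0,0,0]],
  [10,[0.3,-0.5,0.7],[0.02,0.02,0]],
  [10,[0.5,-0.8,1.3],[0.04,0.04,0]],
  [10,[0.7,-1.0,1.9],[0.06,0.06,0]],
  [10,[0.9,-1.2,2.5],[0.08,0.08,0]],
  [10,[1.05,-1.3,3.0],[0.08,0.1,0]],
  [10,[1.15,-1.37,3.4],[0.08,0.1,0]],
  [10,[1.2,-1.39,3.593],[0.08,0.1,0]],
  [10,[1.2,-1.39,3.593],[0.08,0.1,0]],
  [10,[1.2,-1.39,3.593],[0.08,0.1,0]],
], squeeze=120)

```text
clock: 10.6
tool_pos: [652.9, 74.1, 270.0]
tool_rot: [0.61, -0.271, 0.653, -0.358]
contact_force: [0.1, 0.1, -2.5]
gripper_width: 22.3
```

```bash
python3 - <<'E'
from k import *
from rig import r
applied([1.2,-1.39,3.593],[.08,.1,0]);o=check();print(o["q"].round(2)); showbar()
c=r.capture("side"); pickle.dump(c,open("side2.pkl","wb"))
cv2.imwrite("pics/s11.png",cv2.resize(c["color"][110:240,290:390],None,fx=6,fy=4.6,interpolation=cv2.INTER_CUBIC))
c=r.capture("top"); pickle.dump(c,open("top2.pkl","wb"))
cv2.imwrite("pics/t11.png",cv2.resize(c["color"][100:250,240:440],None,fx=4,fy=4,interpolation=cv2.INTER_CUBIC))
E
```

```text
t10.60 cmd [653.2  73.6 270. ] meas [652.9  74.1 270. ] doff_tool [-0.3  0.3 -0.4] drot deg [-0.05 -0.03 -0.  ] F [ 0.1  0.1 -2.5] T [-0.79  0.07 -0.01] w 22.3
[-0.21  0.41  0.42  1.73 -0.87  1.24  0.44]
G [ 46.3   0.4 290.3]
T [-131.5    0.2  135. ]
Bc [-128.5    0.2  131. ]
eyeEnd_bot [-95.    0.2 156.3]
ear in bot [ 17.3   0.4 240.8]
ear top [ 14.2   0.4 244.8]
tilt 37.0 yaw rel 0.06 roll 0.01
```

View pics/s11.png

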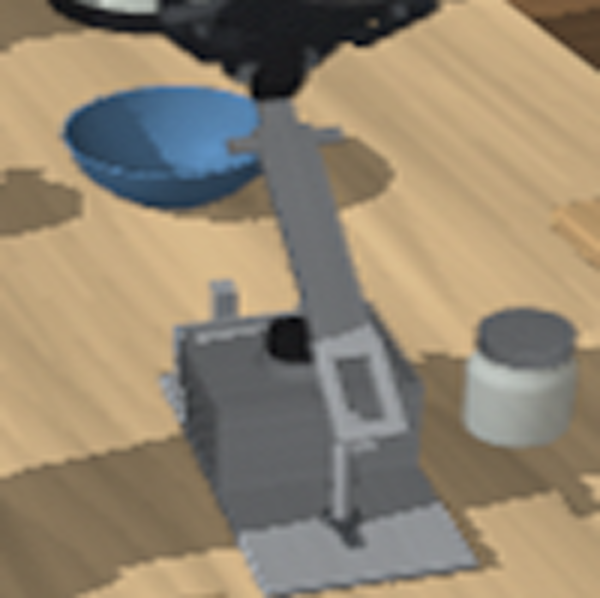

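View pics/t11.png

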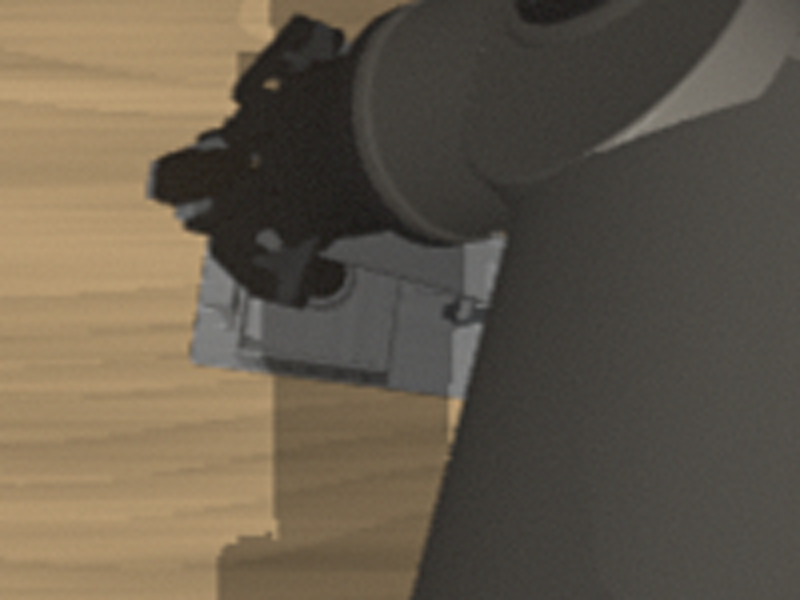

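```bash
python3 - <<'E'
from k import *
from rig import r
c=r.capture("side");o=r.get_obs();G,B=barpts(o["tool_pos"],rot(o["tool_rot"]))
F=lambda uv:(((uv[0]+.5-290)*6).round(0),((uv[1]+.5-110)*4.6).round(0))
for n,a in(("end+",(-245.5,17,-17)),("end-",(-245.5,-17,-17)),("eyeb+",(-235.5,9,-17)),("eyeb-",(-235.5,-9,-17)),("eyet+",(-193.5,9,-17)),("eyet-",(-193.5,-9,-17)),("ear+",(-48,29,-17)),("ear-",(-48,-29,-17))): print(n,F(proj(c,pt(G,B,*a))))
for xp in(-91,-87):
  for z in(105,100): print(xp,z,[F(proj(c,p2w(xp-33.5,y,z))) for y in (6,-6)], "neck bottom",[F(proj(c,p2w(xp,y,13))) for y in (5,-5)])
im=cv2.resize(c["color"][185:235,330:375],None,fx=16,fy=12,interpolation=cv2.INTER_CUBIC); cv2.imwrite("pics/s12.png",im)
E
```

```text
end+ (np.float64(340.0), np.float64(437.0))
end- (np.float64(409.0), np.float64(428.0))
eyeb+ (np.float64(352.0), np.float64(419.0))
eyeb- (np.float64(389.0), np.float64(414.0))
eyet+ (np.float64(333.0), np.float64(354.0))
eyet- (np.float64(370.0), np.float64(350.0))
ear+ (np.float64(230.0), np.float64(141.0))
ear- (np.float64(345.0), np.float64(128.0))
-91 105 [(np.float64(352.0), np.float64(448.0)), (np.float64(376.0), np.float64(445.0))] neck bottom [(np.float64(331.0), np.float64(518.0)), (np.float64(350.0), np.float64(516.0))]
-91 100 [(np.float64(352.0), np.float64(454.0)), (np.float64(376.0), np.float64(451.0))] neck bottom [(np.float64(331.0), np.float64(518.0)), (np.float64(350.0), np.float64(516.0))]
-87 105 [(np.float64(350.0), np.float64(444.0)), (np.float64(374.0), np.float64(441.0))] neck bottom [(np.float64(329.0), np.float64(514.0)), (np.float64(348.0), np.float64(512.0))]
-87 100 [(np.float64(350.0), np.float64(450.0)), (np.float64(374.0), np.float64(447.0))] neck bottom [(np.float64(329.0), np.float64(514.0)), (np.float64(348.0), np.float64(512.0))]
```

View pics/s12.png

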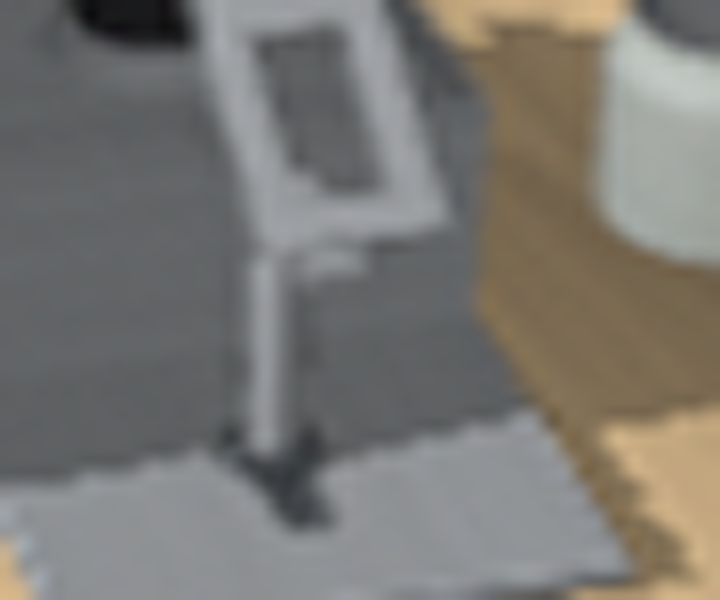

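```bash
python3 - <<'E'
from k import *
for z in(115,95): print([a.round(3) for a in rel(*poseT(-132,0,z,37))])
E
```

```text
[array([ 0.202,  0.266, -0.   ]), array([-0.   ,  0.004, -0.001])]
[array([ 0.402,  0.532, -0.   ]), array([-0.   ,  0.004, -0.001])]
```

Call:
step_arm([
  [10,[0.1,0.133,0],[0,0,0]],
  [10,[0.2,0.266,0],[0,0,0]],
  [10,[0.27,0.355,0],[0,0,0]],
  [10,[0.34,0.445,0],[0,0,0]],
  [10,[0.4,0.532,0],[0,0,0]],
  [10,[0.4,0.532,0],[0,0,0]],
])

```text
clock: 11.5
tool_pos: [653.3, 73.9, 229.6]
tool_rot: [0.609, -0.271, 0.653, -0.358]
contact_force: [0.0, 0.3, -1.6]
gripper_width: 22.4
```

```bash
python3 - <<'E'
from k import *
from rig import r
applied([.4,.532,0],[0,0,0]);o=check(); showbar()
c=r.capture("side")
im=cv2.resize(c["color"][175:235,320:380],None,fx=12,fy=10,interpolation=cv2.INTER_CUBIC); cv2.imwrite("pics/s13.png",im)
for x in(-122,-112,-107): print([a.round(3) for a in rel(*poseT(x,0,95,37))])
E
```

```text
t11.50 cmd [653.3  73.7 230.1] meas [653.3  73.9 229.6] doff_tool [0.1 0.6 0.1] drot deg [-0.05  0.01 -0.01] F [ 0.   0.3 -1.6] T [-0.82  0.16  0.02] w 22.4
G [ 4.620e+01 -1.000e-01  2.498e+02]
T [-131.6   -0.2   94.5]
Bc [-1.286e+02 -1.000e-01  9.060e+01]
eyeEnd_bot [-9.510e+01 -1.000e-01  1.158e+02]
ear in bot [ 1.710e+01 -1.000e-01  2.004e+02]
ear top [ 1.410e+01 -1.000e-01  2.044e+02]
tilt 37.0 yaw rel 0.02 roll 0.03
[array([-0.131,  0.1  , -0.   ]), array([-0.   ,  0.004, -0.001])]
[array([-0.264,  0.2  , -0.   ]), array([-0.   ,  0.004, -0.001])]
[array([-0.33 ,  0.251, -0.   ]), array([-0.   ,  0.004, -0.001])]
```

View pics/s13.png

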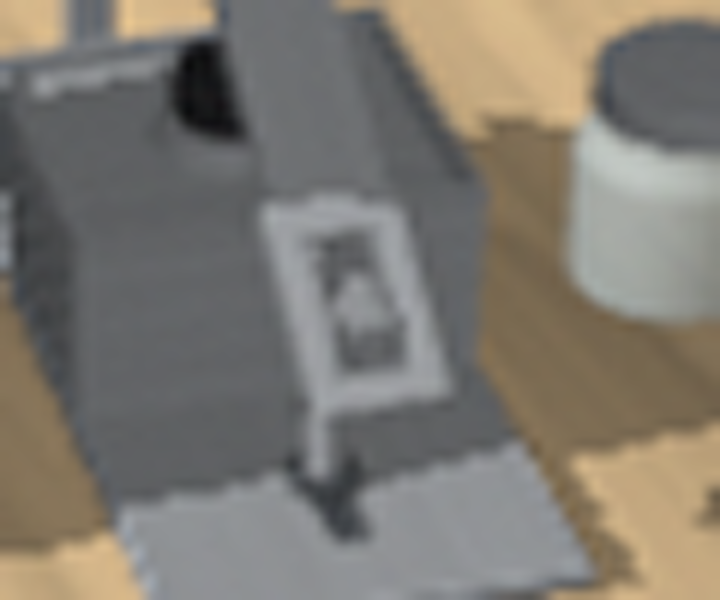

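Call:
step_arm([
  [10,[-0.06,0.045,0],[0,0,0]],
  [10,[-0.13,0.1,0],[0,0,0]],
  [10,[-0.2,0.15,0],[0,0,0]],
  [10,[-0.264,0.2,0],[0,0,0]],
  [10,[-0.33,0.25,0],[0,0,0]],
  [10,[-0.33,0.25,0],[0,0,0]],
])

```text
clock: 12.3
tool_pos: [656.9, 99.0, 230.0]
tool_rot: [0.61, -0.271, 0.653, -0.358]
contact_force: [0.9, 0.1, -2.5]
gripper_width: 22.0
```

```bash
python3 - <<'E'
from k import *
from rig import r
applied([-.33,.25,0],[0,0,0]);o=check(); showbar()
c=r.capture("side")
im=cv2.resize(c["color"][175:235,320:380],None,fx=12,fy=10,interpolation=cv2.INTER_CUBIC); cv2.imwrite("pics/s14.png",im)
E
```

```text
t12.30 cmd [656.7  98.3 230. ] meas [656.9  99.  230. ] doff_tool [-0.6  0.5  0.1] drot deg [-0.04 -0.05  0.01] F [ 0.9  0.1 -2.5] T [-0.77  0.08 -0.  ] w 22.0
G [ 7.160e+01 -1.000e-01  2.503e+02]
T [-106.2   -0.4   95. ]
Bc [-103.2   -0.4   91. ]
eyeEnd_bot [-69.7  -0.3 116.3]
ear in bot [ 4.250e+01 -2.000e-01  2.009e+02]
ear top [ 3.950e+01 -2.000e-01  2.049e+02]
tilt 37.01 yaw rel 0.09 roll -0.01
```

View pics/s14.png

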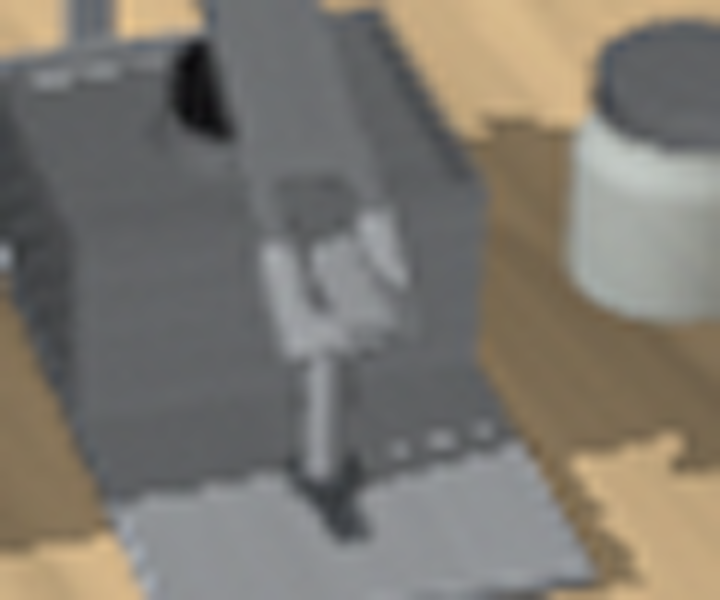

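Call:
step_arm([
  [10,[-0.033,0.025,0],[0,0,0]],
  [10,[-0.066,0.05,0],[0,0,0]],
  [10,[-0.08,0.06,0],[0,0,0]],
  [10,[-0.08,0.06,0],[0,0,0]],
])

```text
clock: 12.85
tool_pos: [657.8, 104.5, 230.1]
tool_rot: [0.61, -0.271, 0.653, -0.358]
contact_force: [0.4, 0.6, -2.3]
gripper_width: 22.3
```

Call:
step_arm([
  [10,[-0.013,0.01,0],[0,0,0]],
  [10,[-0.026,0.02,0],[0,0,0]],
  [10,[-0.026,0.02,0],[0,0,0]],
])

```text
clock: 13.22
tool_pos: [658.0, 106.5, 230.0]
tool_rot: [0.61, -0.271, 0.653, -0.358]
contact_force: [-0.0, 0.0, -1.9]
gripper_width: 22.2
```

Call:
step_arm([
  [10,[-0.013,0.01,0],[0,0,0]],
  [10,[-0.026,0.02,0],[0,0,0]],
  [10,[-0.026,0.02,0],[0,0,0]],
])

```text
clock: 13.6
tool_pos: [658.2, 107.9, 229.8]
tool_rot: [0.61, -0.271, 0.653, -0.359]
contact_force: [-0.1, -3.4, -3.3]
gripper_width: 22.1
```

```bash
python3 - <<'E'
from k import *
applied([-.132,.1,0],[0,0,0]);o=check(); showbar()
E
```

```text
t13.60 cmd [658.  108.1 230. ] meas [658.2 107.9 229.8] doff_tool [0.3 0.1 0.2] drot deg [-0.01 -0.   -0.04] F [-0.1 -3.4 -3.3] T [-1.73  0.16  0.02] w 22.1
G [ 8.06e+01 -2.00e-01  2.50e+02]
T [-97.4  -0.3  94.8]
Bc [-94.4  -0.3  90.9]
eyeEnd_bot [-60.8  -0.3 116.1]
ear in bot [ 51.5  -0.3 200.6]
ear top [ 48.5  -0.3 204.6]
tilt 36.97 yaw rel 0.03 roll -0.01
```

Call:
step_arm([
  [10,[-0.01,-0.0133,0],[0,0,0]],
  [10,[-0.02,-0.0266,0],[0,0,0]],
  [10,[-0.02,-0.0266,0],[0,0,0]],
])

```text
clock: 13.98
tool_pos: [658.3, 108.2, 232.1]
tool_rot: [0.61, -0.271, 0.653, -0.358]
contact_force: [-0.9, -3.8, -4.3]
gripper_width: 22.2
```

Call:
step_arm([
  [10,[-0.01,-0.0133,0],[0,0,0]],
  [10,[-0.01,-0.0133,0],[0,0,0]],
])

```text
clock: 14.22
tool_pos: [658.3, 108.3, 233.1]
tool_rot: [0.61, -0.271, 0.653, -0.358]
contact_force: [-0.9, -4.5, -4.3]
gripper_width: 21.8
```

Call:
step_arm([
  [10,[-0.01,-0.0133,0],[0,0,0]],
  [10,[-0.01,-0.0133,0],[0,0,0]],
])

```text
clock: 14.48
tool_pos: [658.3, 108.2, 234.0]
tool_rot: [0.61, -0.271, 0.653, -0.358]
contact_force: [-0.7, -5.2, -4.5]
gripper_width: 22.4
```

```bash
python3 - <<'E'
from k import *
applied([-.04,-.0532,0],[0,0,0]);o=check(); showbar()
E
```

```text
t14.47 cmd [658.  108.1 234. ] meas [658.3 108.2 234. ] doff_tool [-0.1  0.1  0.2] drot deg [-0.02 -0.02 -0.01] F [-0.7 -5.2 -4.5] T [-2.09  0.36 -0.05] w 22.4
G [ 8.090e+01 -2.000e-01  2.543e+02]
T [-96.9  -0.4  99. ]
Bc [-93.9  -0.4  95. ]
eyeEnd_bot [-60.4  -0.4 120.3]
ear in bot [ 51.8  -0.3 204.8]
ear top [ 48.8  -0.3 208.8]
tilt 37.0 yaw rel 0.05 roll -0.01
```

Call:
step_arm([
  [10,[-0.01,-0.0133,0],[0,0,0]],
  [10,[-0.01,-0.0133,0],[0,0,0]],
])

```text
clock: 14.72
tool_pos: [658.3, 108.4, 235.1]
tool_rot: [0.61, -0.271, 0.653, -0.358]
contact_force: [-1.5, -4.1, -3.8]
gripper_width: 22.7
```

Call:
step_arm([
  [10,[-0.01,-0.0133,0],[0,0,0]],
  [10,[-0.01,-0.0133,0],[0,0,0]],
])

```text
clock: 14.98
tool_pos: [658.2, 108.0, 235.8]
tool_rot: [0.61, -0.271, 0.653, -0.358]
contact_force: [-0.2, -5.0, -6.4]
gripper_width: 22.3
```

```bash
python3 - <<'E'
from k import *
applied([-.02,-.0266,0],[0,0,0]);o=check(); showbar()
E
```

```text
t14.97 cmd [658.  108.1 236. ] meas [658.2 108.  235.8] doff_tool [0.2 0.1 0.2] drot deg [-0.01 -0.   -0.03] F [-0.2 -5.  -6.4] T [-2.4   0.27  0.03] w 22.3
G [ 8.070e+01 -2.000e-01  2.561e+02]
T [-97.3  -0.3 100.9]
Bc [-94.3  -0.3  96.9]
eyeEnd_bot [-60.7  -0.3 122.1]
ear in bot [ 5.150e+01 -2.000e-01  2.066e+02]
ear top [ 48.5  -0.3 210.6]
tilt 36.97 yaw rel 0.03 roll -0.01
```

```bash
python3 - <<'E'
from k import *
for th in (36,34,32,29,26,23,20,17,14,11,9):
    s,w=rel(*poseT(-94.5-5*np.sin(np.radians(th)),-0.2,99.8,th)); print(th,s.round(3),w.round(3))
E
```

```text
36 [0.019 0.081 0.003] [-0.     0.004 -0.167]
34 [0.027 0.219 0.003] [-0.     0.004 -0.501]
32 [0.04  0.357 0.003] [-0.     0.004 -0.834]
29 [0.067 0.563 0.003] [-0.     0.004 -1.334]
26 [0.105 0.766 0.003] [-0.     0.004 -1.834]
23 [0.154 0.968 0.003] [-1.000e-03  4.000e-03 -2.334e+00]
20 [0.213 1.166 0.003] [-1.000e-03  4.000e-03 -2.834e+00]
17 [0.281 1.361 0.003] [-1.000e-03  4.000e-03 -3.334e+00]
14 [0.36  1.552 0.003] [-1.000e-03  4.000e-03 -3.834e+00]
11 [0.449 1.739 0.003] [-1.000e-03  4.000e-03 -4.334e+00]
9 [0.513 1.86  0.003] [-1.000e-03  4.000e-03 -4.667e+00]
```

Call:
step_arm([
  [10,[0.019,0.081,0.003],[0,0.004,-0.167]],
  [10,[0.027,0.219,0.003],[0,0.004,-0.5]],
  [10,[0.04,0.357,0.003],[0,0.004,-0.834]],
  [10,[0.067,0.563,0.003],[0,0.004,-1.334]],
  [10,[0.105,0.766,0.003],[0,0.004,-1.834]],
  [10,[0.154,0.968,0.003],[0,0.004,-2.334]],
  [10,[0.154,0.968,0.003],[0,0.004,-2.334]],
])

```text
clock: 15.85
tool_pos: [661.6, 136.7, 182.7]
tool_rot: [0.561, -0.351, 0.614, -0.43]
contact_force: [-1.1, -7.7, -3.7]
gripper_width: 22.6
```

```bash
python3 - <<'E'
from k import *
from rig import r
applied([.154,.968,.003],[0,.004,-2.334]);o=check(); showbar(); print(o["q"].round(2))
c=r.capture("side")
cv2.imwrite("pics/s15.png",cv2.resize(c["color"][130:240,300:390],None,fx=8,fy=5.4,interpolation=cv2.INTER_CUBIC))
for th in (21,19,17,15,13,11,9):
    s,w=rel(*poseT(-94.5-5*np.sin(np.radians(th)),-0.2,99.8,th)); print(th,s.round(3),w.round(3))
E
```

```text
t15.85 cmd [662.  135.4 184.1] meas [661.6 136.7 182.7] doff_tool [-0.6  1.8 -0.5] drot deg [-0.1  -0.14 -0.22] F [-1.1 -7.7 -3.7] T [-2.46  0.25  0.03] w 22.6
G [115.    0.3 206.1]
T [-95.6  -0.2  99.2]
Bc [-93.6  -0.2  94.6]
eyeEnd_bot [-5.490e+01 -1.000e-01  1.109e+02]
ear in bot [ 74.6   0.2 165.3]
ear top [ 72.7   0.2 169.9]
tilt 22.78 yaw rel 0.15 roll 0.04
[-0.43  0.47  0.45  1.76 -0.71  1.01  0.23]
21 [0.005 0.138 0.   ] [-0.001 -0.    -0.333]
19 [0.014 0.275 0.   ] [-0.    -0.    -0.667]
17 [0.028 0.412 0.   ] [-0. -0. -1.]
15 [0.047 0.549 0.   ] [-0.    -0.    -1.333]
13 [0.071 0.685 0.   ] [-0.    -0.    -1.667]
11 [0.099 0.819 0.   ] [-0. -0. -2.]
9 [0.132 0.953 0.   ] [-0.    -0.    -2.333]
```

View pics/s15.png

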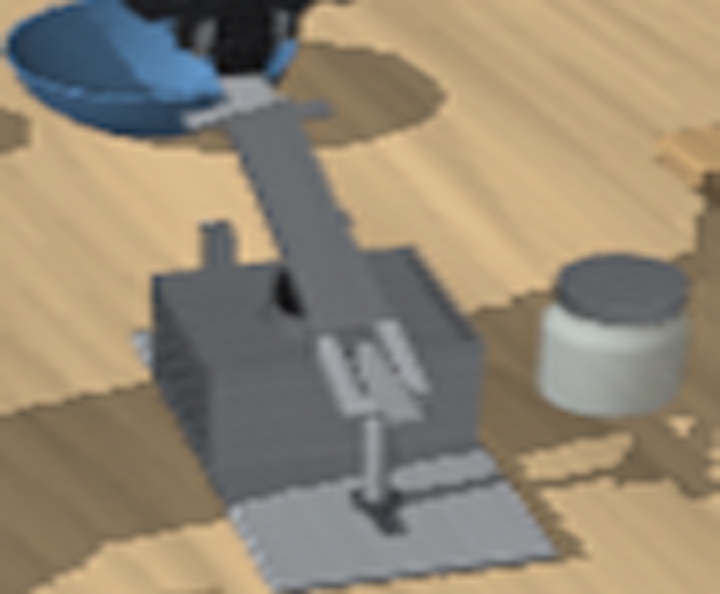

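```bash
python3 - <<'E'
from k import *
for th in (21,19,17,15,13,11,9,8):
    s,w=rel(*poseT(-94.9-5*np.sin(np.radians(th)),-0.2,99.8,th)); print(th,s.round(3),w.round(3))
E
```

```text
21 [0.011 0.135 0.   ] [-0.001 -0.    -0.333]
19 [0.02  0.273 0.   ] [-0.    -0.    -0.667]
17 [0.035 0.41  0.   ] [-0. -0. -1.]
15 [0.054 0.546 0.   ] [-0.    -0.    -1.333]
13 [0.077 0.682 0.   ] [-0.    -0.    -1.667]
11 [0.106 0.817 0.   ] [-0. -0. -2.]
9 [0.138 0.95  0.   ] [-0.    -0.    -2.333]
8 [0.157 1.016 0.   ] [-0.  -0.  -2.5]
```

Call:
step_arm([
  [10,[0.011,0.135,0],[0,0,-0.333]],
  [10,[0.02,0.273,0],[0,0,-0.667]],
  [10,[0.035,0.41,0],[0,0,-1.0]],
  [10,[0.035,0.41,0],[0,0,-1.0]],
])

```text
clock: 16.4
tool_pos: [662.8, 144.2, 159.3]
tool_rot: [0.538, -0.382, 0.595, -0.459]
contact_force: [0.1, -6.3, -1.5]
gripper_width: 22.5
```

```bash
python3 - <<'E'
from k import *
applied([.035,.41,0],[0,0,-1]);check(); showbar()
for th in (15.5,14,12.5,11,9.5,8):
    s,w=rel(*poseT(-94.9-5*np.sin(np.radians(th)),-0.2,99.8,th)); print(th,s.round(3),w.round(3))
E
```

```text
t16.40 cmd [663.1 143.  160.6] meas [662.8 144.2 159.3] doff_tool [-0.8  1.5 -0.4] drot deg [-0.09 -0.13 -0.19] F [ 0.1 -6.3 -1.5] T [-1.89  0.17  0.08] w 22.5
G [125.1   0.2 183.7]
T [-95.4  -0.3  99.3]
Bc [-94.   -0.3  94.5]
eyeEnd_bot [-53.7  -0.2 106.6]
ear in bot [8.070e+01 1.000e-01 1.473e+02]
ear top [7.930e+01 1.000e-01 1.521e+02]
tilt 16.81 yaw rel 0.14 roll 0.04
15.5 [0.003 0.103 0.   ] [-0.   -0.   -0.25]
14 [0.008 0.206 0.   ] [-0.  -0.  -0.5]
12.5 [0.017 0.309 0.   ] [-0.   -0.   -0.75]
11 [0.028 0.412 0.   ] [-0. -0. -1.]
9.5 [0.041 0.514 0.   ] [-0.   -0.   -1.25]
8 [0.058 0.616 0.   ] [-0.  -0.  -1.5]
```

Call:
step_arm([
  [10,[0.003,0.103,0],[0,0,-0.25]],
  [10,[0.008,0.206,0],[0,0,-0.5]],
  [10,[0.017,0.309,0],[0,0,-0.75]],
  [10,[0.017,0.309,0],[0,0,-0.75]],
])

```text
clock: 16.9
tool_pos: [663.2, 147.9, 141.1]
tool_rot: [0.519, -0.405, 0.58, -0.48]
contact_force: [-0.8, -8.9, -5.1]
gripper_width: 22.2
```

Call:
step_arm([
  [10,[0.011,0.103,0],[0,0,-0.25]],
  [10,[0.023,0.205,0],[0,0,-0.5]],
  [10,[0.041,0.307,0],[0,0,-0.75]],
  [10,[0.041,0.307,0],[0,0,-0.75]],
])

```text
clock: 17.4
tool_pos: [664.0, 150.6, 123.6]
tool_rot: [0.501, -0.427, 0.564, -0.499]
contact_force: [-1.2, 2.0, 1.8]
gripper_width: 22.5
```

```bash
python3 - <<'E'
from k import *
from rig import r
applied([.017,.309,0],[0,0,-.75]);applied([.041,.307,0],[0,0,-.75]);check(); showbar()
c=r.capture("side")
cv2.imwrite("pics/s16.png",cv2.resize(c["color"][130:240,300:390],None,fx=8,fy=5.4,interpolation=cv2.INTER_CUBIC))
for th in (6.5,5,3.5,2,1,0):
    s,w=rel(*poseT(-95.1-5*np.sin(np.radians(th)),-0.3,99.5,th)); print(th,s.round(3),w.round(3))
E
```

```text
t17.40 cmd [663.9 149.  124.1] meas [664.  150.6 123.6] doff_tool [-1.5  0.6 -0.1] drot deg [-0.04 -0.14 -0.04] F [-1.2  2.   1.8] T [-0.12  0.2  -0.11] w 22.5
G [ 1.354e+02 -1.000e-01  1.488e+02]
T [-95.5  -0.6  99.3]
Bc [-94.8  -0.6  94.4]
eyeEnd_bot [-53.2  -0.5 100.2]
ear in bot [ 86.   -0.2 119.7]
ear top [ 85.3  -0.2 124.6]
tilt 7.96 yaw rel 0.13 roll 0.01
6.5 [-0.018  0.108  0.002] [-0.   -0.   -0.25]
5 [-0.012  0.21   0.002] [-0.  -0.  -0.5]
3.5 [-0.004  0.313  0.002] [-0.   -0.   -0.75]
2 [0.007 0.415 0.002] [-0. -0. -1.]
1 [0.016 0.483 0.002] [-0.    -0.    -1.167]
0 [0.026 0.551 0.002] [-0.    -0.    -1.333]
```

View pics/s16.png

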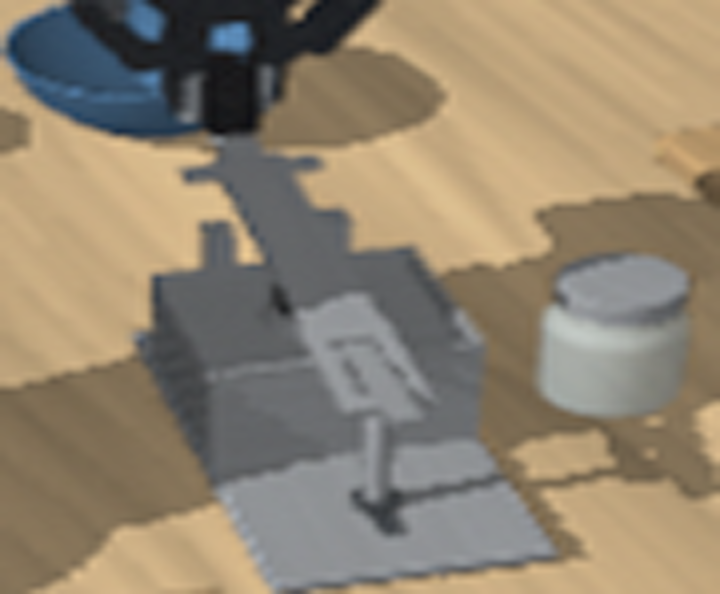

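Call:
step_arm([
  [10,[-0.018,0.108,0.002],[0,0,-0.25]],
  [10,[-0.012,0.21,0.002],[0,0,-0.5]],
  [10,[-0.004,0.313,0.002],[0,0,-0.75]],
  [10,[-0.004,0.313,0.002],[0,0,-0.75]],
])

```text
clock: 17.95
tool_pos: [664.5, 151.7, 104.6]
tool_rot: [0.48, -0.449, 0.547, -0.519]
contact_force: [-0.3, -3.0, 2.4]
gripper_width: 22.0
```

```bash
python3 - <<'E'
from k import *
applied([-.004,.313,.002],[0,0,-.75]);check(); showbar()
for th in (2.5,1.5,.5,0,-.3):
    s,w=rel(*poseT(-95.3-5*np.sin(np.radians(th)),-0.1,99.5,th)); print(th,s.round(3),w.round(3))
E
```

```text
t17.95 cmd [664.4 151.8 105.5] meas [664.5 151.7 104.6] doff_tool [0.1 0.9 0. ] drot deg [-0.03 -0.05 -0.16] F [-0.3 -3.   2.4] T [-1.13  0.26 -0.05] w 22.0
G [138.6  -0.4 130. ]
T [-95.5  -0.6  99.3]
Bc [-95.2  -0.6  94.3]
eyeEnd_bot [-53.3  -0.5  96.7]
ear in bot [ 87.   -0.4 104.9]
ear top [ 86.7  -0.4 109.9]
tilt 3.34 yaw rel 0.05 roll 0.02
2.5 [ 0.005  0.068 -0.003] [-0.    -0.    -0.167]
1.5 [ 0.008  0.137 -0.003] [-0.    -0.    -0.333]
0.5 [ 0.012  0.205 -0.003] [-0.  -0.  -0.5]
0 [ 0.014  0.239 -0.003] [-0.    -0.    -0.583]
-0.3 [ 0.016  0.26  -0.003] [-0.    -0.    -0.633]
```

Call:
step_arm([
  [10,[0.005,0.068,-0.002],[0,0,-0.167]],
  [10,[0.008,0.137,-0.003],[0,0,-0.333]],
  [10,[0.012,0.205,-0.003],[0,0,-0.5]],
  [10,[0.016,0.26,-0.003],[0,0,-0.633]],
  [10,[0.016,0.26,-0.003],[0,0,-0.633]],
])

```text
clock: 18.58
tool_pos: [664.4, 151.9, 89.3]
tool_rot: [-0.463, 0.466, -0.532, 0.535]
contact_force: [-1.0, -4.7, 3.9]
gripper_width: 22.6
```

```bash
python3 - <<'E'
from k import *
from rig import r
applied([.016,.26,-.003],[0,0,-.633]);check(); showbar()
c=r.capture("side"); pickle.dump(c,open("side3.pkl","wb"))
cv2.imwrite("pics/s17.png",cv2.resize(c["color"][140:240,300:390],None,fx=8,fy=6,interpolation=cv2.INTER_CUBIC))
c=r.capture("top"); pickle.dump(c,open("top3.pkl","wb"))
cv2.imwrite("pics/t17.png",cv2.resize(c["color"][120:220,240:390],None,fx=5,fy=5,interpolation=cv2.INTER_CUBIC))
E
```

```text
t18.57 cmd [664.2 151.8  89.9] meas [664.4 151.9  89.3] doff_tool [-0.2  0.5  0.1] drot deg [-0.01 -0.05 -0.1 ] F [-1.  -4.7  3.9] T [-1.2   0.29  0.01] w 22.6
G [140.5  -0.3 114.7]
T [-95.1  -0.5  99.4]
Bc [-95.1  -0.5  94.4]
eyeEnd_bot [-53.1  -0.4  94.1]
ear in bot [87.4 -0.3 93.1]
ear top [87.4 -0.3 98.1]
tilt -0.4 yaw rel 0.05 roll 0.01
```

View pics/s17.png

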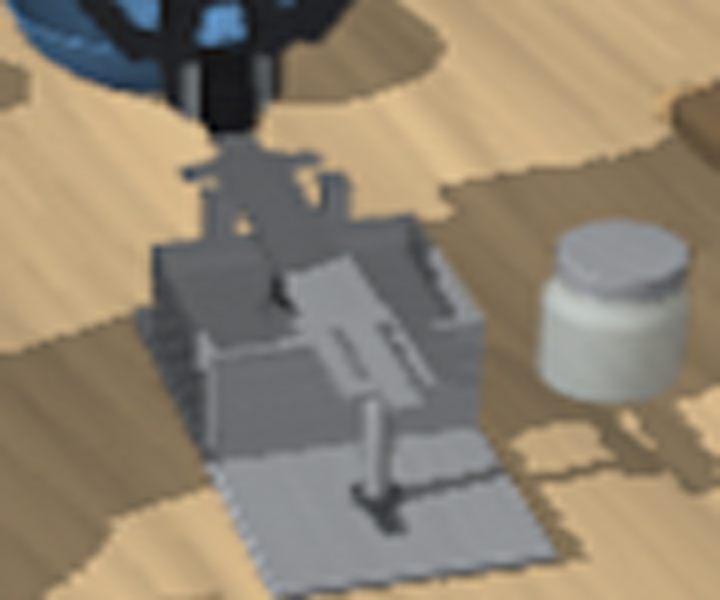

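View pics/t17.png

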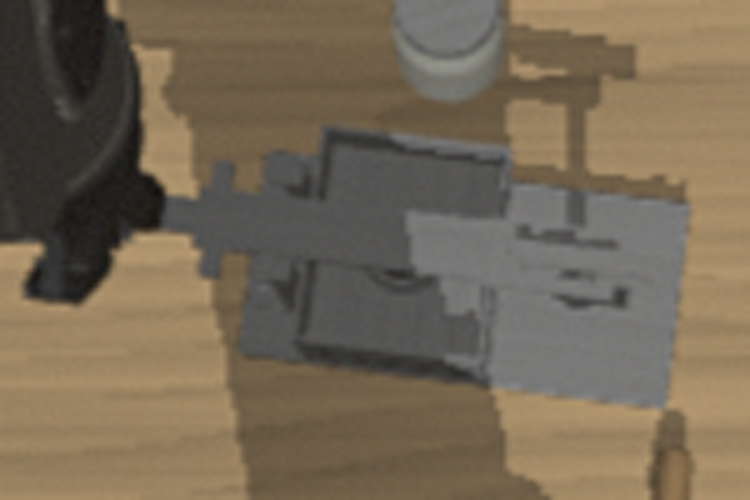

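Call:
step_arm([
  [10,[0.06,0,0],[0,0,0]],
  [10,[0.12,0,0],[0,0,0]],
  [10,[0.18,0,0],[0,0,0]],
  [10,[0.24,0,0],[0,0,0]],
  [10,[0.3,0,0],[0,0,0]],
  [10,[0.3,0,0],[0,0,0]],
])

```text
clock: 19.42
tool_pos: [662.4, 135.6, 90.4]
tool_rot: [-0.464, 0.465, -0.532, 0.534]
contact_force: [0.4, 4.8, 4.9]
gripper_width: 22.1
```

```bash
python3 - <<'E'
from k import *
from rig import r
applied([.3,0,0],[0,0,0]);check(); showbar()
c=r.capture("side"); 
cv2.imwrite("pics/s18.png",cv2.resize(c["color"][140:240,300:390],None,fx=8,fy=6,interpolation=cv2.INTER_CUBIC))
c=r.capture("top"); 
cv2.imwrite("pics/t18.png",cv2.resize(c["color"][140:200,265:345],None,fx=9,fy=9,interpolation=cv2.INTER_CUBIC))
E
```

```text
t19.43 cmd [661.8 134.   90. ] meas [662.4 135.6  90.4] doff_tool [-1.7 -0.5  0.4] drot deg [ 0.05 -0.08  0.1 ] F [0.4 4.8 4.9] T [ 0.66 -0.21  0.05] w 22.1
G [123.9  -0.5 115.8]
T [-111.7   -0.9   99.6]
Bc [-111.7   -0.9   94.6]
eyeEnd_bot [-69.7  -0.8  94.5]
ear in bot [70.8 -0.6 94. ]
ear top [70.8 -0.6 99. ]
tilt -0.2 yaw rel 0.08 roll -0.05
```

View pics/s18.png

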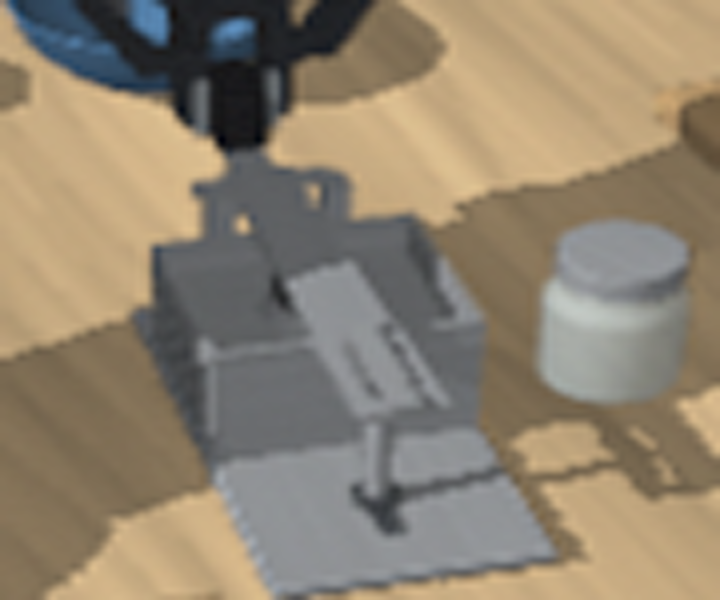

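View pics/t18.png

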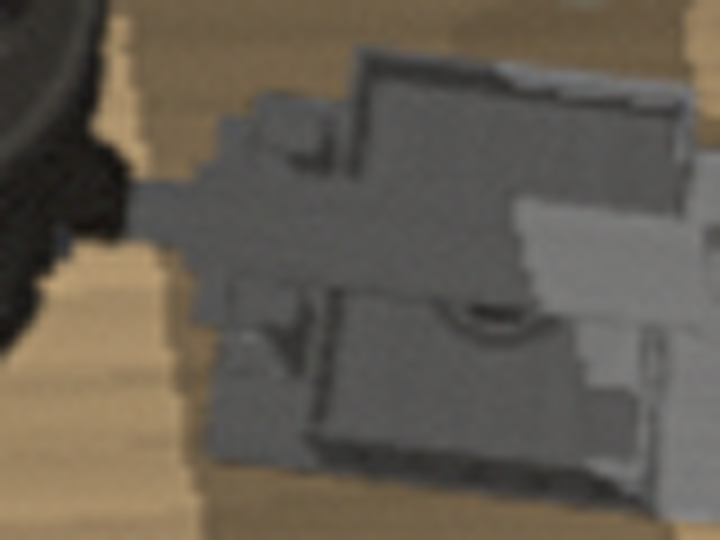

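Call:
step_arm([
  [10,[0,0.02,0.01],[0,0,0]],
  [10,[0.033,0.02,0.01],[0,0,0]],
  [10,[0.066,0.02,0.01],[0,0,0]],
  [10,[0.1,0.02,0.01],[0,0,0]],
  [10,[0.1,0.02,0.01],[0,0,0]],
])

```text
clock: 20.15
tool_pos: [662.1, 129.1, 89.1]
tool_rot: [-0.464, 0.466, -0.532, 0.534]
contact_force: [0.2, 3.3, 5.9]
gripper_width: 22.4
```

```bash
python3 - <<'E'
from k import *
applied([.1,.02,.01],[0,0,0]);check(); showbar()
E
```

```text
t20.15 cmd [661.5 127.9  88.8] meas [662.1 129.1  89.1] doff_tool [-1.2 -0.3  0.4] drot deg [ 0.03 -0.07  0.06] F [0.2 3.3 5.9] T [ 0.33 -0.05 -0.01] w 22.4
G [117.5  -1.1 114.5]
T [-118.1   -1.4   98.5]
Bc [-118.1   -1.4   93.5]
eyeEnd_bot [-76.1  -1.3  93.3]
ear in bot [64.4 -1.2 92.7]
ear top [64.4 -1.1 97.7]
tilt -0.23 yaw rel 0.06 roll -0.03
```

Call:
step_arm([
  [10,[0.02,0,-0.015],[0,0,0]],
  [10,[0.04,0,-0.015],[0,0,0]],
  [10,[0.055,0,-0.015],[0,0,0]],
  [10,[0.055,0,-0.015],[0,0,0]],
])

```text
clock: 20.65
tool_pos: [661.0, 126.4, 89.2]
tool_rot: [-0.464, 0.465, -0.532, 0.534]
contact_force: [0.3, 6.9, 6.7]
gripper_width: 22.4
```

Call:
step_arm([
  [10,[0.02,0,0],[0,0,0]],
  [10,[0.03,0,0],[0,0,0]],
  [10,[0.03,0,0],[0,0,0]],
])

```text
clock: 21.02
tool_pos: [660.9, 126.3, 89.4]
tool_rot: [-0.465, 0.465, -0.532, 0.534]
contact_force: [3.0, 12.0, 6.2]
gripper_width: 22.4
```

```bash
python3 - <<'E'
from k import *
applied([.085,0,-.015],[0,0,0]);check(); showbar()
E
```

```text
t21.02 cmd [659.9 123.   88.8] meas [660.9 126.3  89.4] doff_tool [-3.4 -0.6  0.5] drot deg [ 0.07 -0.15  0.19] F [ 3.  12.   6.2] T [ 2.19 -0.4  -0.09] w 22.4
G [114.5  -0.3 114.8]
T [-121.    -1.    98.2]
Bc [-121.1   -1.    93.2]
eyeEnd_bot [-79.1  -0.9  93.2]
ear in bot [61.4 -0.5 92.9]
ear top [61.5 -0.5 97.9]
tilt -0.11 yaw rel 0.15 roll -0.07
```

Call:
step_arm([
  [10,[0,-0.015,0],[0,0,0]],
  [10,[0,-0.03,0],[0,0,0]],
  [10,[0,-0.038,0],[0,0,0]],
  [10,[0,-0.038,0],[0,0,0]],
])

```text
clock: 21.52
tool_pos: [660.8, 126.2, 91.2]
tool_rot: [-0.465, 0.465, -0.532, 0.534]
contact_force: [3.9, 11.9, 0.9]
gripper_width: 22.3
```

```bash
python3 - <<'E'
from k import *
from rig import r
applied([0,-.038,0],[0,0,0]);check(); showbar()
c=r.capture("side"); 
cv2.imwrite("pics/s19.png",cv2.resize(c["color"][140:240,300:390],None,fx=8,fy=6,interpolation=cv2.INTER_CUBIC))
c=r.capture("top"); pickle.dump(c,open("top4.pkl","wb"))
cv2.imwrite("pics/t19.png",cv2.resize(c["color"][140:200,265:345],None,fx=9,fy=9,interpolation=cv2.INTER_CUBIC))
E
```

```text
t21.52 cmd [659.9 123.   91.1] meas [660.8 126.2  91.2] doff_tool [-3.3 -0.2  0.4] drot deg [ 0.06 -0.15  0.17] F [ 3.9 11.9  0.9] T [ 2.37 -0.91  0.1 ] w 22.3
G [114.4  -0.2 116.6]
T [-121.2   -0.8  100.2]
Bc [-121.2   -0.8   95.2]
eyeEnd_bot [-79.2  -0.7  95.1]
ear in bot [61.3 -0.4 94.8]
ear top [61.3 -0.4 99.8]
tilt -0.13 yaw rel 0.14 roll -0.06
```

View pics/s19.png

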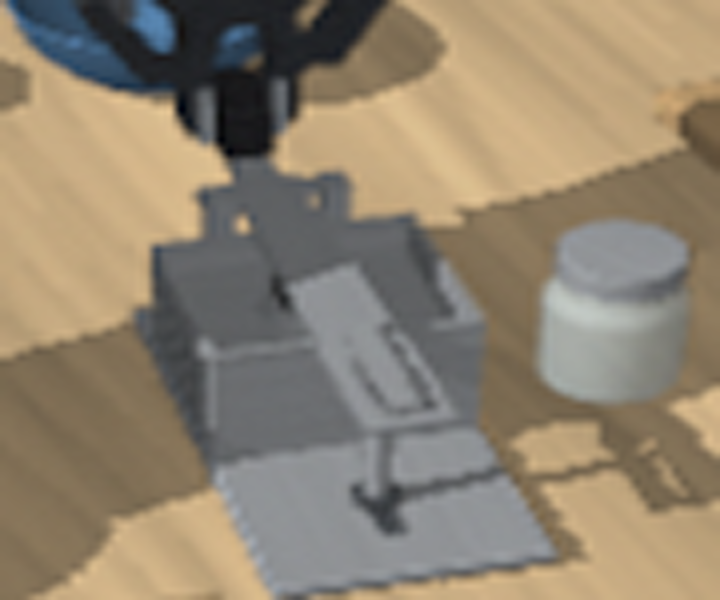

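View pics/t19.png

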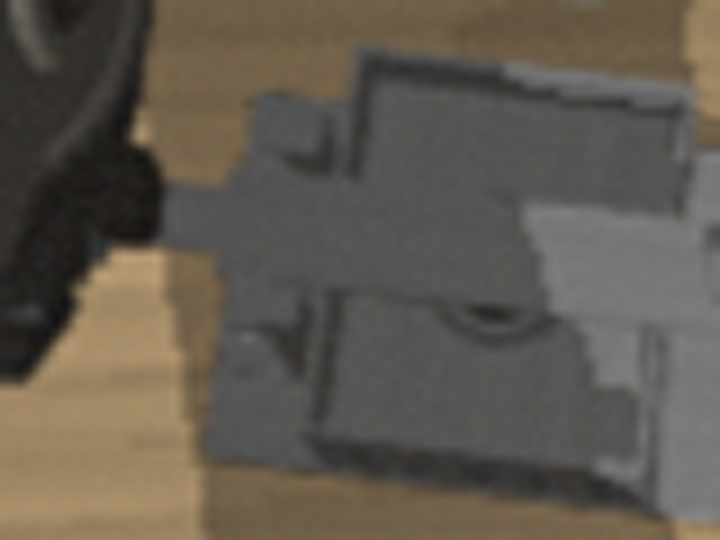

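Call:
step_arm([
  [10,[0.01,0.015,0.012],[0,0,0]],
  [10,[0.02,0.015,0.012],[0,0,0]],
  [10,[0.02,0.015,0.012],[0,0,0]],
])

```text
clock: 22.0
tool_pos: [661.2, 126.1, 90.7]
tool_rot: [-0.465, 0.465, -0.532, 0.533]
contact_force: [-0.3, 17.0, 8.1]
gripper_width: 22.5
```

```bash
python3 - <<'E'
from k import *
applied([.02,.015,.012],[0,0,0]);check(); showbar()
E
```

```text
t22.00 cmd [660.5 121.7  90.2] meas [661.2 126.1  90.7] doff_tool [-4.4 -0.6  0.1] drot deg [ 0.03 -0.17  0.25] F [-0.3 17.   8.1] T [ 3.18  0.11 -0.31] w 22.5
G [114.3  -0.6 116.1]
T [-121.2   -1.3   99.3]
Bc [-121.2   -1.3   94.3]
eyeEnd_bot [-79.2  -1.2  94.3]
ear in bot [61.3 -0.8 94.2]
ear top [61.3 -0.8 99.2]
tilt -0.05 yaw rel 0.17 roll -0.03
```

Call:
step_arm([
  [10,[-0.025,-0.01,0],[0,0,0]],
  [10,[-0.05,-0.018,0],[0,0,0]],
  [10,[-0.055,-0.02,0],[0,0,0]],
  [10,[-0.055,-0.02,0],[0,0,0]],
], squeeze=40)

```text
clock: 22.5
tool_pos: [661.1, 126.1, 91.2]
tool_rot: [-0.463, 0.466, -0.532, 0.534]
contact_force: [-0.4, 6.1, 1.1]
gripper_width: 22.2
```

```bash
python3 - <<'E'
from k import *
applied([-.055,-.02,.0],[0,0,0]);check(); showbar()
E
```

```text
t22.50 cmd [660.9 125.   91.4] meas [661.1 126.1  91.2] doff_tool [-1.1  0.1 -0. ] drot deg [-0.02 -0.06  0.04] F [-0.4  6.1  1.1] T [ 1.29 -0.09 -0.11] w 22.2
G [114.4  -0.5 116.6]
T [-121.2   -0.7  100.7]
Bc [-121.2   -0.7   95.7]
eyeEnd_bot [-79.2  -0.7  95.5]
ear in bot [61.3 -0.6 94.9]
ear top [61.3 -0.6 99.9]
tilt -0.25 yaw rel 0.06 roll 0.02
```

Call:
step_arm([
  [26,[0,0,0],[0,0,0]],
  [32,[0,0,0],[0,0,0]],
  [45,[0,0,0],[0,0,0]],
  [60,[0,0,0],[0,0,0]],
  [60,[0,0,0],[0,0,0]],
  [60,[0,0,0],[0,0,0]],
])

```text
clock: 23.25
tool_pos: [661.2, 125.1, 91.4]
tool_rot: [-0.463, 0.466, -0.532, 0.534]
contact_force: [-0.2, 0.2, 0.4]
gripper_width: 60.1
```

```bash
python3 - <<'E'
from k import *
check()
E
```

```text
t23.25 cmd [660.9 125.   91.4] meas [661.2 125.1  91.4] doff_tool [-0.2 -0.   0.2] drot deg [-0.   -0.02 -0.  ] F [-0.2  0.2  0.4] T [-0.04 -0.01 -0.02] w 60.1
```

Call:
step_arm([
  [60,[0,-0.15,0],[0,0,0]],
  [60,[0,-0.4,0],[0,0,0]],
  [60,[0,-0.8,0],[0,0,0]],
  [60,[0,-1.3,0],[0,0,0]],
  [60,[-0.5,-1.8,0],[0,0,0]],
  [60,[-1.2,-2.2,0],[0,0,0]],
  [60,[-2.0,-2.5,0],[0,0,0]],
  [60,[-2.5,-2.5,0],[0,0,0]],
  [60,[-2.5,-2.5,0],[0,0,0]],
])

```text
clock: 24.38
tool_pos: [681.5, 277.9, 241.3]
tool_rot: [-0.464, 0.466, -0.531, 0.533]
contact_force: [0.2, -1.2, -0.7]
gripper_width: 59.9
```

```bash
python3 - <<'E'
from k import *
from rig import r
applied([-2.5,-2.5,0],[0,0,0]);check()
c=r.capture("side"); pickle.dump(c,open("side5.pkl","wb"))
cv2.imwrite("pics/s20.png",cv2.resize(c["color"][140:240,300:390],None,fx=8,fy=6,interpolation=cv2.INTER_CUBIC))
c=r.capture("top"); pickle.dump(c,open("top5.pkl","wb"))
cv2.imwrite("pics/t20.png",cv2.resize(c["color"][130:220,245:385],None,fx=5.7,fy=5.7,interpolation=cv2.INTER_CUBIC))
G=p2w(113.5,0,117);B=barR(PR["yaw"],0)
F=lambda uv:((uv-[245,130]+.5)*5.7).round(0)
S=lambda uv:((uv-[300,140]+.5)*[8,6]).round(0)
s=pickle.load(open("side5.pkl","rb"))
for n,a in(("end+",(-245.5,17,-17)),("end-",(-245.5,-17,-17)),("ear+",(-53,29,-17)),("ear-",(-53,-29,-17)),("grip top outer",(23,0,17)),("grip in bot",(-23,0,-17))): print(n,F(proj(c,pt(G,B,*a))),S(proj(s,pt(G,B,*a))))
E
```

```text
t24.38 cmd [681.7 274.4 240.6] meas [681.5 277.9 241.3] doff_tool [-3.4 -0.7 -0.7] drot deg [ 0.02 -0.25  0.05] F [ 0.2 -1.2 -0.7] T [-0.06 -0.03 -0.04] w 59.9
end+ [732. 292.] [366. 426.]
end- [741. 214.] [456. 414.]
ear+ [280. 263.] [203. 197.]
ear- [299. 131.] [342. 180.]
grip top outer [ 99. 157.] [225.  59.]
grip in bot [220. 188.] [254. 156.]
```

View pics/s20.png

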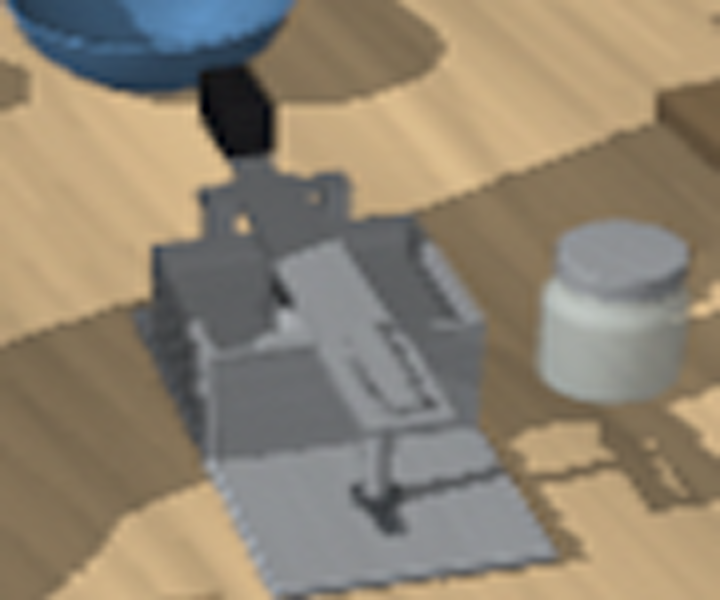

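View pics/t20.png

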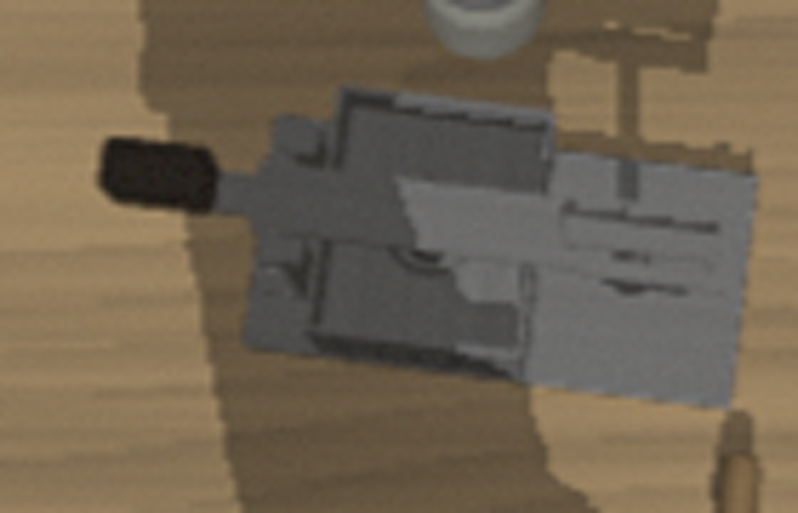

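The released bar lies level. In the top view the grip's outer end is at u≈98 against a predicted 99 for the latched position. In the side view the loop is under the head at about (412,424), and the jar and bowl have not moved. I'm handing the job in.

```bash
python3 - <<'E'
from rig import r
print(r.finish_job(), r.get_obs()["clock"])
E
```

```text
the job is handed in; nothing more can be done
the job is handed in; nothing more can be done
```

The pressing bar is fitted and latched, and I handed the job in at about 24 s of the 51 s allowed. No verdict was reported.

**What I did:**
- I held the bar by its grip, tilted it 37° grip-up, and lowered the eye over the T-head.
- I drew it to +x until it touched the neck. That put the post at about press x -89.
- I felt upwards for the underside of the head, then lowered the bar level against the lid.
- I pushed it about 26 mm towards the post until the ears stopped hard, let go, and moved the arm clear.

**Last checks:**
- **Home position:** pushing harder, from 12 N to 17 N, did not move the bar any further. By my press fit the ears stopped 0.8 mm short of nominal, about what the calibration allows. I did not see the contact on the uprights directly.
- **After release:** the top view puts the outer end of the grip within a pixel of the latched position, and the inner end reads about half a pixel off. The side view shows the loop just under the head.
- **Forces:** the highest wrist reading I saw was about 19 N, but readings come only at the end of each move. Contact force read about zero once the gripper opened.
- **Other things:** the jar and bowl had not moved in the last pictures. I did not check the other bystanders individually.

**Disagreements:**
- **Gripper length:** the fingertips were really about 30 mm further back than the stated tool frame. My first test closing shut on nothing just above the grip. I corrected it from the pictures, and a later picture of the tilted bar confirmed the correction.
- **Side camera:** it reads about 1 pixel off against the top camera.

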